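# Shingle a model roof and snap its keeper flaps shut

### The arm

A 6-joint arm with a two-finger parallel gripper is mounted at the origin on the work surface. World frame = base frame: x ahead of the robot, y to its left, z up, the work surface at z = 0. Lengths are in m, angles in degrees, forces in N, time in s.
With the tool pointing down it reaches from about 0.25 to 0.725 m from the base axis. Payload 9.7 kg.
Tool frame: the origin (TCP) lies between the finger pads; the fingertips stand 25 mm ahead of it and the grasp point (between the pads) lies 6 mm ahead of it; z points along the fingers, y is the line along which they close (so a half turn about z gives the same grasp; the last joint's range is limited). The gripper opens to 85 mm and grips with 20 to 120 N. Pads are 22 mm wide; open, the fingers measure 114 mm over their backs; the gripper's body (76 mm by 85 mm) begins 54 mm behind the grasp point. The pads swing forward as they close: fully open they stand 13 mm farther back than shut.
Start: joints at [73.339, 4.979, 10.078, 95.1, 0, 90], TCP at [0.158, 0.527, 0.256] pointing down, gripper open.
Joint ranges: [-179.16, 179.16], [-48.56, 103.87], [-65.8, 70.77], [-126.05, 130.52], [-82.76, 87.17], [-180, 180]. Speed limits (degrees/s): [127.2, 127.2, 147.25, 180, 180, 180].

### API

Orientations are given as [roll, pitch, yaw] about the fixed x, y, z axes, in that order (R = Rz(yaw) Ry(pitch) Rx(roll)).
In Python, from workcell import bot gives the robot as it stands.
- The arm moves only by the shell command python3 drive.py 'ROWS' [FORCE]. ROWS is rows parted by semicolons, their numbers by spaces, 1 to 5 of them, each of 5 numbers: dx, dy, dz in m, then a turn about the tool's z in degrees, then the finger opening in m; each row is the pose to reach, as a shift and turn from the pose commanded when the command began, along the tool's axes at that moment; what a row does not reach only later rows make up. A row lasts 1/12 s, in which the tool goes at most 0.0417 m and 7.16 degrees, less where a joint would pass 70% of its speed; a pose out of reach is approached as far as the arm can. The fingers move at their own pace and stop on an object; FORCE is the grip in N (left out, the last holds). Time passes only in rows, so rows that do not move let the fingers close. It prints the time, the measured TCP pose, the force, the opening and the grip force at its end.
- bot.get_obs(): the state, without advancing time (a new reading comes with each control period).
- bot.camera(name): name is "side" or "top"; returns the picture (480x640x3 uint8, blue, green, red); there is no depth.
- bot.camera_info(name): a dict with "mtx" (3x3 intrinsics, pixels), "k1" (the pictures are not rectified: a ray, as slopes to the right and down, at radius r is drawn at 1 + k1 r^2 times it, then the intrinsics apply), "extrinsics" (4x4, takes a point from camera to world coordinates). Camera axes: x right, y down, z forward; pixel columns grow to the right and rows downward; lengths in m; the calibration is good to about 2 mm. A picture is of the moment at which its call begins. camera_info takes no time and is no camera call.
- bot.job_done(): hands the job in; it is judged then, once.
The state is a dict: "time": time; "q": joint angles; "qd": joint speeds; "joint_efforts": joint torques, N m; "ee_pos": TCP position; "tcp_rot": TCP orientation; "wrist_force": force on the tool from outside, world axes, zero at the start; "torque": the same for the moment, N m; "opening": finger opening in m; "grasp_force": force on a finger pad.
Only numpy, scipy, OpenCV 4.12 (cv2) and the standard library are available. Lean on these libraries where they do the work, as an engineer would, in place of code of your own. Each camera call takes 0.05 s, during which the arm holds its last target. There are 200 camera calls.

### The job

Put the gouge that lies on the model roof away in the wooden tray. Then lay all the loose shingles on the sloping roof, centred and square, one to a course from the eave upwards without a gap, each lapped over the one below with its lower edge on the next drawn line. When all are laid and let go, press both hinged side flaps down until they snap shut, and leave the glue bottle and the mug standing.

Things in the scene. Friction and masses are not known exactly. Their poses are not given: they have to be found in the camera images.
- stand: plywood stand, about 225 x 240 mm with the panel, fixed to the bench, that carries the sloping model-roof panel; origin on the bench under the middle of the panel, x points towards the ridge (high side), z up. Seen from the robot the roof falls towards it.
- deck: the roof panel on the stand, 235 mm from eave to ridge, 214 wide, slope 18 degrees. Origin on its top face, middle of the eave (low) edge, 14 mm above the bench; x up the slope, y along the eave to the left, z square out of the panel. Five pale lines run across it. Wooden cheeks along both sides: deck y = +-107 to +-119 mm, up to z = 20 mm. Wood grips wood: laid shingles do not slide.
- line1 (a point): middle of the lowest drawn course line, deck x = 45 mm. Over it goes the first shingle's lower edge. Two eave blocks are fixed just above the line: deck x = 50 to 60, y = 30 to 60 and -60 to -30, 9 mm high; the first shingle lies on them and touches the panel with its upper edge. Each next one rests on the shingle below and with its upper edge on the panel.
- line2 (a point): middle of course line 2 from the eave, on the panel's face at deck x = 75 mm; the lines are 30 mm apart and show at both ends beside the shingles.
- line3 (a point): middle of course line 3 from the eave, on the panel's face at deck x = 105 mm; the lines are 30 mm apart and show at both ends beside the shingles.
- line4 (a point): middle of course line 4 from the eave, on the panel's face at deck x = 135 mm; the lines are 30 mm apart and show at both ends beside the shingles.
- line5 (a point): middle of course line 5 from the eave, on the panel's face at deck x = 165 mm; the lines are 30 mm apart and show at both ends beside the shingles.
- shingle1: flat wooden roof shingle, 60 (own x, runs down the slope) x 120 (own y, along the eave) x 6 mm thick, 45 g; all alike, same either way round and either face up; origin at its very centre. Starts flat on the bench, right of the stand; 4 or 5 are there. Once laid, its centre is 30 mm up-slope of its line at deck y = 0, z = 9 mm, and it lies 0.2 rad flatter than the panel.
- shingle2: flat wooden roof shingle, 60 (own x, runs down the slope) x 120 (own y, along the eave) x 6 mm thick, 45 g; all alike, same either way round and either face up; origin at its very centre. Starts flat on the bench, right of the stand; 4 or 5 are there. Once laid, its centre is 30 mm up-slope of its line at deck y = 0, z = 9 mm, and it lies 0.2 rad flatter than the panel.
- shingle3: flat wooden roof shingle, 60 (own x, runs down the slope) x 120 (own y, along the eave) x 6 mm thick, 45 g; all alike, same either way round and either face up; origin at its very centre. Starts flat on the bench, right of the stand; 4 or 5 are there. Once laid, its centre is 30 mm up-slope of its line at deck y = 0, z = 9 mm, and it lies 0.2 rad flatter than the panel.
- shingle4: flat wooden roof shingle, 60 (own x, runs down the slope) x 120 (own y, along the eave) x 6 mm thick, 45 g; all alike, same either way round and either face up; origin at its very centre. Starts flat on the bench, right of the stand; 4 or 5 are there. Once laid, its centre is 30 mm up-slope of its line at deck y = 0, z = 9 mm, and it lies 0.2 rad flatter than the panel.
- shingle5: flat wooden roof shingle, 60 (own x, runs down the slope) x 120 (own y, along the eave) x 6 mm thick, 45 g; all alike, same either way round and either face up; origin at its very centre. Starts flat on the bench, right of the stand; 4 or 5 are there. Once laid, its centre is 30 mm up-slope of its line at deck y = 0, z = 9 mm, and it lies 0.2 rad flatter than the panel.
- gouge: carving gouge: square wooden handle 26 x 26 mm with rounded edges, 105 mm long, and a 10 mm thick steel blade. Origin on the axis; own x along it towards the blade: handle from x = -55 to 50 mm, blade from 50 to 105 mm. 90 g. At the start it lies on the roof panel, blade up-slope.
- tool_tray: shallow open wooden tray, 230 (own x) x 100 (own y) x 28 mm high, walls and floor 6 mm thick, fixed on the bench to the left of the stand; origin at the centre of its underside.
- left_flap (a joint): angle (rad) of a wooden leaf 190 mm long up the slope, 62 wide, 4 thick, hinged along deck y = +112 mm, z = 25 mm, centred at deck x = 130 mm. 0: open, leaning 49 degrees up from the panel. 0.85: shut, parallel to the panel over the shingles' left ends, 5 mm clear. A snap spring holds it open below about 0.55 and beyond that pulls it shut and holds it. Press down on its outer face (about 5 N).
- right_flap (a joint): angle (rad) of a wooden leaf 190 mm long up the slope, 62 wide, 4 thick, hinged along deck y = -112 mm, z = 25 mm, centred at deck x = 130 mm. 0: open, leaning 49 degrees up from the panel. 0.85: shut, parallel to the panel over the shingles' right ends, 5 mm clear. A snap spring holds it open below about 0.55 and beyond that pulls it shut and holds it. Press down on its outer face (about 5 N).
- left_flap_edge (a point): middle of the left flap's free edge, 62 mm from its hinge line. To lift a shut flap again, pinch the small dark grip block on its outer face: 30 long (up-slope) x 10 x 22 mm high, 42 mm from the hinge line, at deck x = 205 mm, and swing it up by 0.4 rad; it then springs open.
- right_flap_edge (a point): middle of the right flap's free edge, 62 mm from its hinge line.
- whetstone: grey sharpening stone in a dark wooden case, 60 (own x) x 125 (own y) x 24 mm high, lying among the shingles; not part of the job; origin at the centre of its underside.
- glue_bottle: white glue bottle, 56 mm across and 150 mm tall, standing beyond the shingles; not part of the job; origin at the centre of its underside, z up.
- mug: white mug, 76 mm across and 90 mm tall, standing at the far left; not part of the job; origin at the centre of its underside, z up.

How it is judged:
By the outcome, as a careful person would: the job done as asked, in the order asked, and still so for the second after the job is handed in, with the robot touching nothing.
Of shingle1, shingle2, shingle3, shingle4, shingle5 only 4 to 5 are there at a start; the rules pass over those that are not, and their reading is None.
At some moment in a run one of shingle1, shingle2, shingle3, shingle4, shingle5 may be knocked a few centimetres aside while the robot is not near it.
Once in a run the grip may slacken for a moment while it holds something.
It also fails if it takes over 210 s, if anything falls off the work surface, if the arm or the gripper's body presses on something with over 40 N, if the wrist force passes 120 N, or if a joint passes its speed limit or range.

## Working session

There is one attempt and no reset: what is moved stays moved. The work goes in short steps, Python scripts to look and compute and a shell command to move; the robot and the scene stay as the last step left them, time stands still between calls to the robot, and variables do not carry over. Pictures are saved under pics/ and viewed, at most 14 in all, crops included, and the job is handed in when it is done.

```bash
ls; mkdir -p pics; python3 - <<'E'
from workcell import bot
import cv2
for n in ("top","side"):
    cv2.imwrite(f"pics/{n}0.png",bot.camera(n)); i=bot.camera_info(n); print(n,i)
o=bot.get_obs(); print(o)
E
```

```text
drive.py
pics
workcell.py
top {'mtx': array([[588.52047543,   0.        , 305.12748138],
       [  0.        , 588.52047543, 235.91559974],
       [  0.        ,   0.        ,   1.        ]]), 'k1': -0.07565565538708321, 'extrinsics': array([[-0.02341633, -0.98629297,  0.16333359,  0.34025322],
       [-0.99967421,  0.02476034,  0.00619744,  0.00520239],
       [-0.01015668, -0.16313525, -0.98655143,  1.65699404],
       [ 0.        ,  0.        ,  0.        ,  1.        ]])}
side {'mtx': array([[558.14133551,   0.        , 321.97280316],
       [  0.        , 558.14133551, 237.69115003],
       [  0.        ,   0.        ,   1.        ]]), 'k1': -0.07863143152187306, 'extrinsics': array([[ 0.86725189, -0.2678903 ,  0.41965336,  0.07867002],
       [-0.49786448, -0.4704695 ,  0.72855296, -0.85430686],
       [ 0.00226183, -0.84076943, -0.54138863,  0.7353358 ],
       [ 0.        ,  0.        ,  0.        ,  1.        ]])}
{'time': 0.1, 'q': array([ 7.33392943e+01,  5.00741904e+00,  1.00386470e+01,  9.50999973e+01,
       -1.01348190e-03,  8.99996870e+01]), 'qd': array([ 0.02443054, -0.01921798, -0.04365294, -0.09855724, -0.06211229,
       -0.00656643]), 'joint_efforts': array([ 5.36867392e-04, -5.21561873e+01,  4.65656090e+01,  1.60394161e-02,
        2.86100300e-05,  1.45020158e-05]), 'ee_pos': array([0.15763925, 0.52673518, 0.25565593]), 'tcp_rot': array([-1.79931231e+02,  1.01310551e-03,  1.63339609e+02]), 'wrist_force': array([-0.65753453, -0.82617338, -0.54626612]), 'torque': array([ 0.0200468 ,  0.04422144, -0.00942226]), 'grasp_force': 0.0, 'opening': 0.08535152005598123}
```
```bash
python3 - <<'E'
import cv2
a=cv2.imread("pics/top0.png")
cv2.imwrite("pics/top0c.png",cv2.resize(a[100:400,100:500],None,fx=2,fy=2,interpolation=cv2.INTER_CUBIC))
E
```

View pics/top0.png

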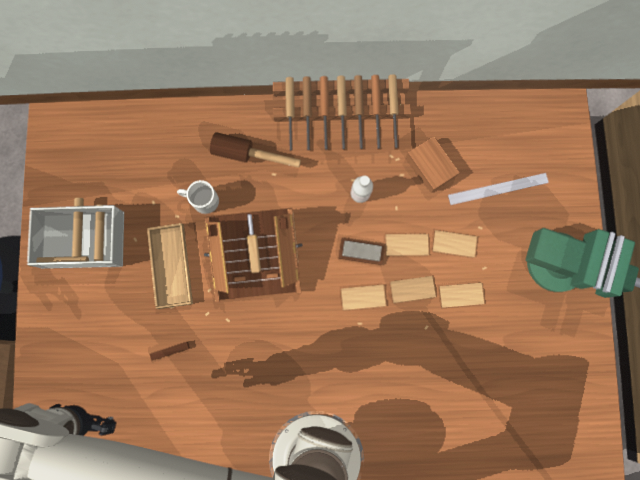

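View pics/side0.png

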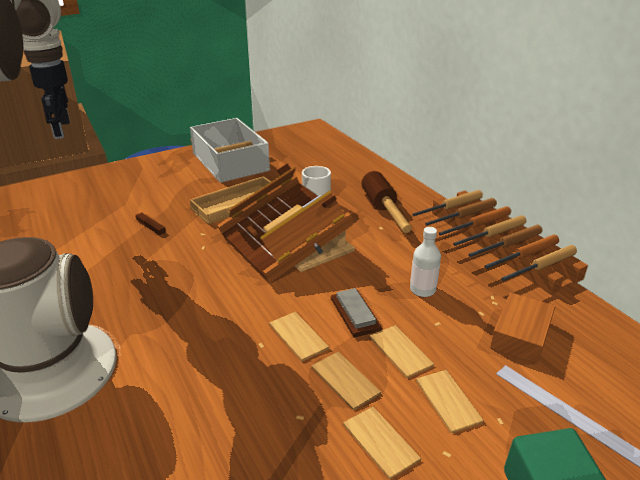

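The top view shows five shingles at about (363,297), (412,290), (462,295), (407,245) and (455,244), with the whetstone at (361,251). The gouge is on the roof at (253,245), with its blade up-slope at (251,225). The tray is at (170,265). The bottle is at (362,189) and the mug at (202,196). Next I'll look closer.

```bash
cat > h.py <<'E'
import numpy as np, cv2
from scipy.spatial.transform import Rotation as R
from workcell import bot
def cam(n):
    i=bot.camera_info(n); return i["mtx"],i["k1"],i["extrinsics"]
def proj(n,P):
    K,k,T=cam(n); P=np.atleast_2d(P); c=(P-T[:3,3])@T[:3,:3]
    s=c[:,:2]/c[:,2:]; s=s*(1+k*(s**2).sum(1,keepdims=True)); return s*K[0,0]+K[:2,2]
def ray(n,uv):
    K,k,T=cam(n); s=cv2.undistortPoints(np.array(uv,float).reshape(-1,1,2),K,np.array([k,0,0,0.]))[:,0]
    d=np.c_[s,np.ones(len(s))]@T[:3,:3].T; return T[:3,3],d
def onplane(n,uv,p0,nrm):
    o,d=ray(n,uv); p0=np.array(p0,float); nrm=np.array(nrm,float)
    return o+d*(((p0-o)@nrm)/(d@nrm))[:,None]
def onz(n,uv,z): return onplane(n,uv,[0,0,z],[0,0,1])
def tri(ua,ub):
    o1,d1=ray("top",ua); o2,d2=ray("side",ub); out=[]
    for a,b in zip(d1,d2):
        s=np.linalg.lstsq(np.c_[a,-b],o2-o1,rcond=None)[0]; out.append(((o1+a*s[0])+(o2+b*s[1]))/2)
    return np.array(out)
E
python3 - <<'E'
from h import *
a=cv2.imread("pics/top0.png"); hsv=cv2.cvtColor(a,cv2.COLOR_BGR2HSV)
for p in [(363,297),(412,290),(462,295),(407,245),(455,244),(170,265),(400,200),(480,330),(440,270),(380,330)]: print(p,hsv[p[1],p[0]])
cv2.imwrite("pics/c1.png",cv2.resize(a[180:320,140:310],None,fx=4.5,fy=4.2,interpolation=cv2.INTER_CUBIC))
E
```

```text
(363, 297) [ 17 102 229]
(412, 290) [ 16 108 215]
(462, 295) [ 18 102 230]
(407, 245) [ 17 102 230]
(455, 244) [ 17 102 231]
(170, 265) [ 17 106 215]
(400, 200) [ 12 138 194]
(480, 330) [ 12 139 171]
(440, 270) [ 12 137 195]
(380, 330) [ 12 137 123]
```

View pics/c1.png

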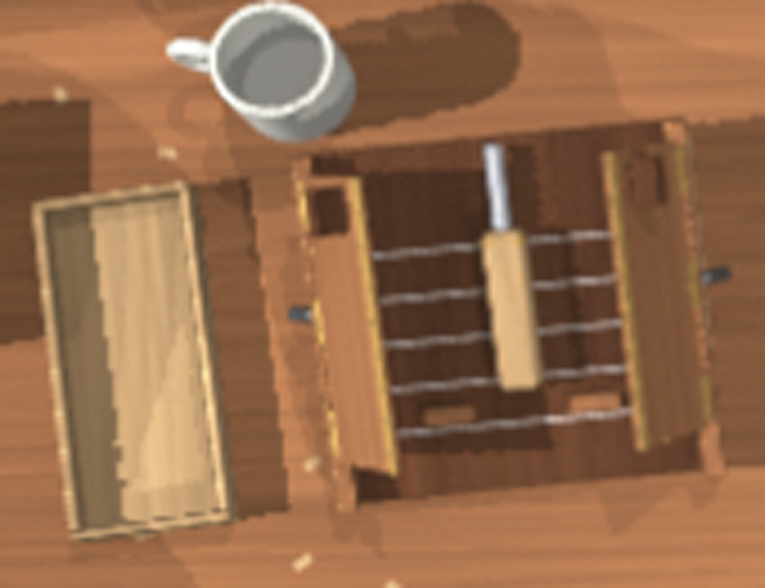

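The crop shows the lowest line running (397,433)-(632,411) and the top line (372,257)-(610,235). The eave blocks are at (451,415) and (596,402). The gouge handle runs (503,235)-(518,388) with its blade tip at (492,147). The tray corners are (38,205), (185,185), (228,520) and (75,537). I'll fit the deck pose from these.

```bash
cat >> h.py <<'E'
TH=np.radians(18)
def deckT(x,y,yaw,z=.014):
    T=np.eye(4); T[:3,:3]=R.from_euler("z",yaw).as_matrix()@R.from_euler("y",-TH).as_matrix(); T[:3,3]=[x,y,z]; return T
def shingles(img=None,tag=None):
    a=bot.camera("top") if img is None else img
    h=cv2.cvtColor(a,cv2.COLOR_BGR2HSV)
    m=((h[...,0]>=14)&(h[...,0]<=22)&(h[...,1]<125)&(h[...,1]>70)&(h[...,2]>150)).astype(np.uint8)
    m[:215]=0; m[:,:325]=0; m[330:]=0; m[:,505:]=0
    n,l,st,c=cv2.connectedComponentsWithStats(m); out=[]
    for i in range(1,n):
        if st[i,4]<300: continue
        ct=cv2.findContours((l==i).astype(np.uint8),cv2.RETR_EXTERNAL,cv2.CHAIN_APPROX_NONE)[0][0][:,0]
        w=onz("top",ct,.006)[:,:2].astype(np.float32)
        (cx,cy),(a1,b1),an=cv2.minAreaRect(w*1000)
        if a1>b1: an+=90   # an: direction of short side
        an=(an+90)%180-90
        out.append((cx,cy,min(a1,b1),max(a1,b1),an,st[i,4])); 
    return np.round(out,1)
E
python3 - <<'E'
from h import *
from scipy.optimize import least_squares
a=cv2.imread("pics/top0.png")
print("shingles\n",shingles(a))
cr=lambda u,v:(140+(u+.5)/4.5-.5,180+(v+.5)/4.2-.5)
L=[[(397,433),(632,411)],[(391,389),(625,369)],[(386,345),(618,323)],[(380,301),(612,280)],[(372,257),(610,235)]]
# y-anchored points: (deck xyz, crop)
Y=[((.055,.045,.009),(450,411)),((.055,-.045,.009),(596,399))]
def res(p):
    T=deckT(*p); r=[]
    for k,l in enumerate(L):
        P=onplane("top",[cr(*q) for q in l],T[:3,3],T[:3,2]); r+=list(((P-T[:3,3])@T[:3,:3])[:,0]-.045-.03*k)
    P=np.array([y[0] for y in Y])@T[:3,:3].T+T[:3,3]
    r+=list((proj("top",P)-np.array([cr(*y[1]) for y in Y])).ravel()*.0028)
    return r
s=least_squares(res,[.4,.15,0]); print(s.x,np.round(np.array(s.fun)*1000,1))
T=deckT(*s.x)
w=lambda *p:np.array(p)@T[:3,:3].T+T[:3,3]
for n in [(0,.113,.02),(0,-.113,.02),(.235,.113,.02),(.235,-.113,.02)]:
    q=proj("top",w(*n))[0]; print(n,"crop",(q-[140,180])*[4.5,4.2],"side",proj("side",w(*n))[0])
# gouge on plane deck z=.026 (top) centre line & tray
G=onplane("top",[cr(503,235),cr(518,388),cr(492,147)],w(0,0,.026),T[:3,2]); print("gouge deck",np.round((G-T[:3,3])@T[:3,:3]*1000,1),"world",np.round(G,4))
t=onz("top",[cr(38,205),cr(185,185),cr(228,520),cr(75,537)],.028); print("tray",np.round(t,4),t.mean(0))
print("mug",onz("top",[cr(272,55)],.09),"bottle",onz("top",[(364,184)],.15))
E
```

```text
shingles
 [[ 581.3 -408.9   62.6  123.1   -9.7  935. ]
 [ 581.7 -272.1   60.3  122.8   -1.4  939. ]
 [ 455.1 -282.2   62.   122.4    6.3  958. ]
 [ 435.6 -419.5   61.5  123.     3.2  954. ]
 [ 436.5 -142.3   62.6  122.9    3.7  978. ]]
[0.44689873 0.1500682  0.07429717] [-0.   0.4 -0.1 -1.1 -0.5  0.  -0.9 -1.1 -1.4 -1.3  0.3  3.4  0.3  2.5]
(0, 0.113, 0.02) crop [347.10194419 509.67368481] side [217.9754128  225.42004681]
(0, -0.113, 0.02) crop [714.05733117 476.23841062] side [263.6242615  271.54032428]
(0.235, 0.113, 0.02) crop [300.52451425 155.72711775] side [296.01526514 175.08887355]
(0.235, -0.113, 0.02) crop [675.74220487 121.13768613] side [349.25093079 212.44439996]
gouge deck [[173.8  -1.7  26. ]
 [ 73.1   0.3  26. ]
 [231.   -1.4  26. ]] world [[0.6039 0.16   0.0924]
 [0.5082 0.1549 0.0613]
 [0.6581 0.1644 0.1101]]
tray [[0.6426 0.4601 0.028 ]
 [0.6539 0.3668 0.028 ]
 [0.4285 0.3379 0.028 ]
 [0.4192 0.4329 0.028 ]] [0.53605105 0.39941212 0.028     ]
mug [[0.72709083 0.30058286 0.09      ]] bottle [[ 0.72446655 -0.14365605  0.15      ]]
```

```bash
cat >> h.py <<'E'
DT=deckT(.4469,.1501,.0743)
def dk(*p): return np.array(p)@DT[:3,:3].T+DT[:3,3]
def go(x,y,z,yaw):
    o=bot.get_obs(); p=o["ee_pos"]; y0=o["tcp_rot"][2]; d=np.array([x,y,z])-p; c,s=np.cos(np.radians(y0)),np.sin(np.radians(y0))
    t=-((yaw-y0+180)%360-180)
    print("to",np.round([x,y,z],4),yaw,"-> %.4f %.4f %.4f turn %.1f"%(d[0]*c+d[1]*s,d[0]*s-d[1]*c,-d[2],t),"dist %.3f t=%.1f"%(np.linalg.norm(d),o["time"]))
E
python3 - <<'E'
from h import *
g=dk(.125,-.0005,.013); print(g)
go(g[0],g[1],.22,183.5); go(g[0],g[1],g[2]+.006,183.5)
E
```

```text
[0.56148505 0.15812799 0.06499086]
to [0.5615 0.1581 0.22  ] 183.5 -> -0.4926 -0.2374 0.0357 turn -20.2 dist 0.548 t=0.1
to [0.5615 0.1581 0.071 ] 183.5 -> -0.4926 -0.2374 0.1847 turn -20.2 dist 0.577 t=0.1
```

```bash
R="x"; python3 drive.py '-0.164 -0.079 0 0 0.06;-0.164 -0.079 0 0 0.06;-0.164 -0.079 0 0 0.06;-0.164 -0.079 0 0 0.06;-0.164 -0.079 0 0 0.06' 60
python3 drive.py '-0.164 -0.079 0 0 0.06;-0.164 -0.079 0 0 0.06;-0.164 -0.079 0 0 0.06;-0.164 -0.079 0 0 0.06;-0.164 -0.079 0 0 0.06'
python3 drive.py '-0.164 -0.079 0.03 -20 0.06;-0.164 -0.079 0.03 -20 0.06;-0.164 -0.079 0.03 -20 0.06;-0.164 -0.079 0.03 -20 0.06;-0.164 -0.079 0.03 -20 0.06'
python3 -c "
from h import *
g=dk(.125,-.0005,.013);go(g[0],g[1],g[2]+.004,183.5)"
```

```text
time: 0.52
ee_pos: [0.2946, 0.4012, 0.2562]
tcp_rot: [-180.0, 0.0, 163.2]
wrist_force: [-0.6, 0.9, 0.2]
opening: 0.0603
grasp_force: 0.0
time: 0.93
ee_pos: [0.4292, 0.2783, 0.2558]
tcp_rot: [-179.9, 0.0, 163.2]
wrist_force: [-0.8, -0.2, 0.4]
opening: 0.0599
grasp_force: 0.0
time: 1.35
ee_pos: [0.5629, 0.156, 0.2248]
tcp_rot: [-180.0, -0.1, -176.7]
wrist_force: [1.3, -0.3, -0.8]
opening: 0.0602
grasp_force: 0.0
to [0.5615 0.1581 0.069 ] 183.5 -> 0.0013 0.0022 0.1558 turn -0.2 dist 0.156 t=1.4
```

```bash
python3 drive.py '0.0013 0.0022 0.14 0 0.06;0.0013 0.0022 0.14 0 0.06;0.0013 0.0022 0.14 0 0.06;0.0013 0.0022 0.14 0 0.06;0.0013 0.0022 0.14 0 0.06'
python3 drive.py '0 0 0 0 0;0 0 0 0 0;0 0 0 0 0;0 0 0 0 0;0 0 0 0 0'
python3 drive.py '0 0 0 0 0;0 0 0 0 0;0 0 -0.04 0 0;0 0 -0.08 0 0;0 0 -0.08 0 0'
python3 drive.py '0 0 -0.08 0 0;0 0 -0.08 0 0;0 0 -0.08 0 0;0 0 -0.08 0 0'
python3 -c "
from h import *
go(.536,.399,.24,187);go(.536,.399,.06,187)"
```

```text
time: 1.77
ee_pos: [0.5569, 0.16, 0.0809]
tcp_rot: [-179.9, -0.5, -176.7]
wrist_force: [-0.0, -0.2, 0.3]
opening: 0.06
grasp_force: 0.0
time: 2.18
ee_pos: [0.5608, 0.1613, 0.089]
tcp_rot: [179.9, 0.2, -176.7]
wrist_force: [-1.4, -0.4, 5.2]
opening: 0.0247
grasp_force: 60.7
time: 2.6
ee_pos: [0.5622, 0.1617, 0.1757]
tcp_rot: [179.8, 0.7, -176.7]
wrist_force: [0.8, 0.8, 0.3]
opening: 0.0245
grasp_force: 59.7
time: 2.93
ee_pos: [0.5608, 0.1613, 0.2501]
tcp_rot: [179.9, 0.4, -176.7]
wrist_force: [0.3, 1.2, -0.9]
opening: 0.0243
grasp_force: 59.7
to [0.536 0.399 0.24 ] 187 -> 0.0109 0.2388 0.0101 turn -3.7 dist 0.239 t=2.9
to [0.536 0.399 0.06 ] 187 -> 0.0109 0.2388 0.1901 turn -3.7 dist 0.305 t=2.9
```

```bash
python3 drive.py '0.034 0.236 0 -3.5 0;0.034 0.236 0 -3.5 0;0.034 0.236 0 -3.5 0;0.034 0.236 0 -3.5 0;0.034 0.236 0 -3.5 0'
python3 drive.py '0 0.036 0 0 0;0 0.036 0 0 0;0 0.036 0 0 0'
python3 -c "
from h import *
go(.511,.396,.06,187)
cv2.imwrite('pics/hold.png',bot.camera('side'))"
```

```text
time: 3.35
ee_pos: [0.5172, 0.3668, 0.2457]
tcp_rot: [-180.0, -0.0, -173.2]
wrist_force: [1.1, -0.6, -1.4]
opening: 0.0249
grasp_force: 59.7
time: 3.6
ee_pos: [0.5128, 0.4026, 0.2446]
tcp_rot: [-179.9, -0.1, -173.0]
wrist_force: [0.4, 0.1, -1.4]
opening: 0.0248
grasp_force: 59.8
to [0.511 0.396 0.06 ] 187 -> 0.0026 -0.0064 0.1846 turn 0.0 dist 0.185 t=3.6
```

```bash
python3 drive.py '0.002 -0.005 0.18 0 0;0.002 -0.005 0.18 0 0;0.002 -0.005 0.18 0 0;0.002 -0.005 0.18 0 0;0.002 -0.005 0.18 0 0'
python3 drive.py '0 0 0.005 0 0;0 0 0.008 0 0;0 0 0.008 0 0'
python3 drive.py '0 0 0 0 0.05;0 0 0 0 0.05;0 0 0 0 0.05;0 0 0 0 0.05;0 0 0 0 0.05'
python3 drive.py '0 0 -0.18 0 0.068;0 0 -0.18 0 0.068;0 0 -0.18 0 0.068;0 0 -0.18 0 0.068;0 0 -0.18 0 0.068'
python3 -c "
from h import *
go(.4365,-.1423,.24,93.7)
a=bot.camera('top');b=bot.camera('side')
cv2.imwrite('pics/t1.png',np.hstack([cv2.resize(a[180:330,130:330],None,fx=2,fy=2),cv2.resize(b[120:270,150:350],None,fx=2,fy=2)]))"
```

```text
time: 4.07
ee_pos: [0.5102, 0.392, 0.0596]
tcp_rot: [-179.7, -0.4, -173.3]
wrist_force: [-0.7, -0.9, -1.6]
opening: 0.0243
grasp_force: 59.7
time: 4.32
ee_pos: [0.5134, 0.3959, 0.0605]
tcp_rot: [179.9, 0.1, -173.2]
wrist_force: [-0.3, -0.0, -1.6]
opening: 0.0243
grasp_force: 59.8
time: 4.73
ee_pos: [0.5125, 0.3958, 0.0589]
tcp_rot: [180.0, 0.0, -173.2]
wrist_force: [-0.6, -0.1, 0.4]
opening: 0.0497
grasp_force: 0.0
time: 5.15
ee_pos: [0.513, 0.3962, 0.2458]
tcp_rot: [179.8, 0.4, -173.2]
wrist_force: [0.6, 1.0, 1.3]
opening: 0.0677
grasp_force: 0.0
to [ 0.4365 -0.1423  0.24  ] 93.7 -> 0.1401 -0.5255 0.0058 turn 93.1 dist 0.544 t=5.2
```

View pics/t1.png

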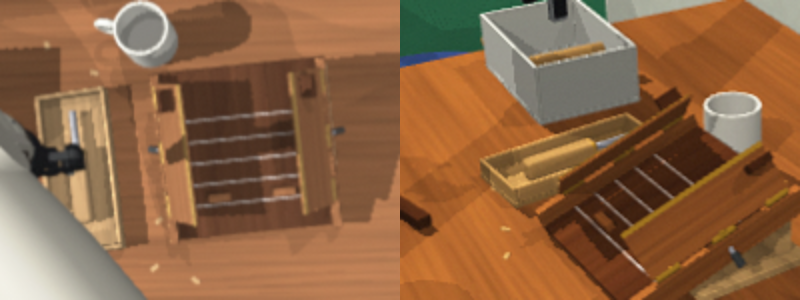

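The gouge lies flat in the tray. Next is the first shingle.

```bash
python3 drive.py '0.047 -0.175 0 0 0.068;0.047 -0.175 0 0 0.068;0.047 -0.175 0 0 0.068;0.047 -0.175 0 0 0.068;0.047 -0.175 0 0 0.068'
python3 drive.py '0.047 -0.175 0 0 0.068;0.047 -0.175 0 0 0.068;0.047 -0.175 0 0 0.068;0.047 -0.175 0 0 0.068;0.047 -0.175 0 0 0.068'
python3 drive.py '0.046 -0.175 0 33 0.068;0.046 -0.175 0 33 0.068;0.046 -0.175 0 33 0.068;0.046 -0.175 0 33 0.068;0.046 -0.175 0 33 0.068'
python3 drive.py '0 0 0 35 0.068;0 0 0 35 0.068;0 0 0 35 0.068;0 0 0 35 0.068;0 0 0 35 0.068'
python3 drive.py '0 0 0 25 0.068;0 0 0 25 0.068;0 0 0 25 0.068;0 0 0 25 0.068;0 0 0 25 0.068'
python3 -c "
from h import *
print(shingles())
go(.4365,-.1423,.06,93.7)"
```

```text
time: 5.67
ee_pos: [0.4852, 0.2123, 0.2376]
tcp_rot: [-179.9, -0.1, -173.3]
wrist_force: [-1.8, -0.5, -0.3]
opening: 0.0679
grasp_force: 0.0
time: 6.08
ee_pos: [0.4594, 0.0333, 0.2376]
tcp_rot: [-179.9, -0.1, -173.3]
wrist_force: [0.1, -0.0, 0.2]
opening: 0.0679
grasp_force: 0.0
time: 6.5
ee_pos: [0.4347, -0.1461, 0.2373]
tcp_rot: [-179.9, -0.0, 153.3]
wrist_force: [1.6, 0.5, 0.4]
opening: 0.0679
grasp_force: 0.0
time: 6.92
ee_pos: [0.4356, -0.1423, 0.2372]
tcp_rot: [-179.9, -0.1, 118.5]
wrist_force: [-0.6, -0.8, 0.1]
opening: 0.0681
grasp_force: 0.0
time: 7.33
ee_pos: [0.4357, -0.1422, 0.2373]
tcp_rot: [-179.9, -0.0, 93.7]
wrist_force: [-0.9, -0.0, 0.1]
opening: 0.0681
grasp_force: 0.0
[[ 581.2 -408.7   63.1  122.8  -10.3  913. ]
 [ 586.1 -272.2   51.7  122.9   -1.5  656. ]
 [ 435.3 -419.4   61.5  122.6    3.2  840. ]
 [ 433.3 -104.4   47.7   64.4   88.1  318. ]]
to [ 0.4365 -0.1423  0.06  ] 93.7 -> -0.0002 0.0008 0.1774 turn 0.2 dist 0.177 t=7.4
```

```bash
python3 drive.py '0 0.0008 0.14 0 0.068;0 0.0008 0.14 0 0.068;0 0.0008 0.14 0 0.068;0 0.0008 0.148 0 0.068;0 0.0008 0.148 0 0.068'
python3 drive.py '0 0 0.03 0 0.068;0 0 0.03 0 0.068;0 0 0.03 0 0.068'
python3 drive.py '0 0 0.003 0 0.068;0 0 0.003 0 0.068;0 0 0.003 0 0.068'
python3 drive.py '0 0 0.003 0 0.068;0 0 0.003 0 0.068;0 0 0.003 0 0.068'
```

```text
time: 7.8
ee_pos: [0.4336, -0.1412, 0.0846]
tcp_rot: [-179.5, -0.2, 94.0]
wrist_force: [-0.5, 0.3, -0.6]
opening: 0.0681
grasp_force: 0.0
time: 8.05
ee_pos: [0.4364, -0.1422, 0.0609]
tcp_rot: [-179.9, -0.0, 93.9]
wrist_force: [-0.4, 0.4, 0.2]
opening: 0.0681
grasp_force: 0.0
time: 8.3
ee_pos: [0.4373, -0.1425, 0.0587]
tcp_rot: [179.9, 0.0, 93.9]
wrist_force: [-0.0, 0.3, 0.5]
opening: 0.0679
grasp_force: 0.0
time: 8.55
ee_pos: [0.4366, -0.1423, 0.0544]
tcp_rot: [180.0, 0.0, 93.8]
wrist_force: [-0.9, 1.4, -0.4]
opening: 0.0679
grasp_force: 0.0
```

```bash
python3 drive.py '0 0 0.022 0 0.068;0 0 0.022 0 0.068;0 0 0.022 0 0.068;0 0 0.022 0 0.068'
for i in 1 2 3; do python3 drive.py '0 0 0.003 0 0.068;0 0 0.003 0 0.068;0 0 0.003 0 0.068' | grep -E "ee_pos|wrist"; done
```

```text
time: 8.88
ee_pos: [0.4366, -0.1423, 0.0328]
tcp_rot: [-180.0, -0.0, 93.8]
wrist_force: [1.1, 0.7, 0.7]
opening: 0.0681
grasp_force: 0.0
ee_pos: [0.4367, -0.1424, 0.0296]
wrist_force: [-0.1, -0.4, 0.0]
ee_pos: [0.4365, -0.1423, 0.0262]
wrist_force: [-0.4, -0.2, 0.6]
ee_pos: [0.4365, -0.1423, 0.0231]
wrist_force: [-0.5, -0.1, 0.7]
```

```bash
for i in 1 2 3; do python3 drive.py '0 0 0.002 0 0.068;0 0 0.002 0 0.068;0 0 0.002 0 0.068' | grep -E "ee_pos|wrist"; done
```

```text
ee_pos: [0.4366, -0.1423, 0.0212]
wrist_force: [-0.4, 0.4, -0.3]
ee_pos: [0.4365, -0.1423, 0.0192]
wrist_force: [0.1, -0.1, -0.1]
ee_pos: [0.4368, -0.1424, 0.0179]
wrist_force: [-2.1, 0.2, 6.9]
```

```bash
python3 drive.py '0 0 -0.0035 0 0.068;0 0 -0.0035 0 0.068;0 0 -0.0035 0 0.03;0 0 -0.0035 0 0.03;0 0 -0.0035 0 0.03' 50
python3 drive.py '0 0 0 0 0.03;0 0 0 0 0.03;0 0 0 0 0.03'
python3 drive.py '0 0 -0.02 0 0.03;0 0 -0.04 0 0.03;0 0 -0.08 0 0.03;0 0 -0.12 0 0.03;0 0 -0.16 0 0.03'
python3 drive.py '0 0 -0.05 0 0.03;0 0 -0.05 0 0.03;0 0 -0.05 0 0.03'
python3 -c "
from h import *
b=bot.camera('side')
u=proj('side',[bot.get_obs()['ee_pos']-[0,0,.02]])[0].astype(int);print(u)
cv2.imwrite('pics/g1.png',cv2.resize(b[u[1]-60:u[1]+60,u[0]-80:u[0]+80],None,fx=4,fy=4))
c=dk(.075,0,.009);go(c[0],c[1],.24,94.3)"
```

```text
time: 10.8
ee_pos: [0.4369, -0.1424, 0.0215]
tcp_rot: [180.0, 0.0, 93.8]
wrist_force: [-1.9, 1.4, 8.1]
opening: 0.058
grasp_force: 52.8
time: 11.05
ee_pos: [0.4369, -0.1424, 0.0215]
tcp_rot: [180.0, 0.0, 93.8]
wrist_force: [-1.5, 1.2, 7.9]
opening: 0.0584
grasp_force: 52.8
time: 11.47
ee_pos: [0.4361, -0.1421, 0.1821]
tcp_rot: [-180.0, -0.0, 93.8]
wrist_force: [0.1, -0.2, -1.1]
opening: 0.0579
grasp_force: 54.1
time: 11.72
ee_pos: [0.4378, -0.1427, 0.234]
tcp_rot: [179.7, 0.1, 93.8]
wrist_force: [0.7, 0.1, -1.5]
opening: 0.0579
grasp_force: 54.1
[295 243]
to [0.5153 0.1552 0.24  ] 94.3 -> 0.2918 0.0978 -0.0085 turn -0.5 dist 0.308 t=11.8
```

View pics/g1.png

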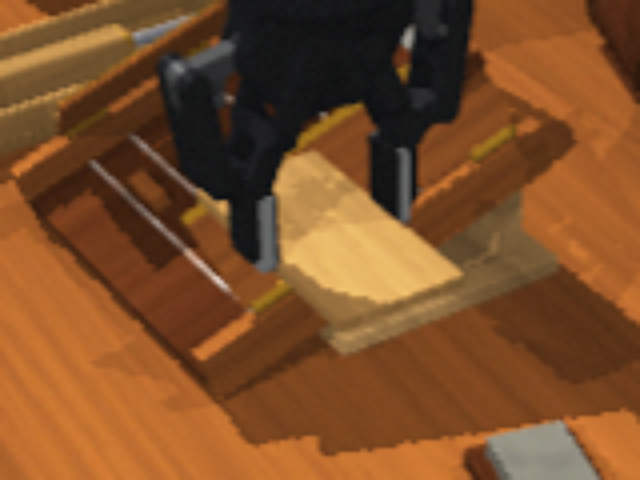

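```bash
python3 drive.py '0.146 0.049 0 0 0.03;0.146 0.049 0 0 0.03;0.146 0.049 0 0 0.03;0.146 0.049 0 0 0.03;0.146 0.049 0 0 0.03'
python3 drive.py '0.146 0.049 0 -0.5 0.03;0.146 0.049 0 -0.5 0.03;0.146 0.049 0 -0.5 0.03;0.146 0.049 0 -0.5 0.03;0.146 0.049 0 -0.5 0.03'
python3 drive.py '0 0 0 0 0.03;0 0 0 0 0.03'
cat >> h.py <<'E'
def course(k,off=.0005,h=.006,tip=.0215):
    l=.015+.03*k; c=dk(l+.03,0,.009); c=c+off*np.array([np.cos(.0743),np.sin(.0743),0])
    go(c[0],c[1],dk(l+.0588,0,0)[2]+tip+h,94.26)
E
python3 -c "
from h import *
course(1)"
```

```text
time: 12.18
ee_pos: [0.4759, 0.0107, 0.228]
tcp_rot: [-179.8, -0.1, 94.1]
wrist_force: [0.4, 0.2, -0.1]
opening: 0.0579
grasp_force: 54.1
time: 12.6
ee_pos: [0.515, 0.1594, 0.2276]
tcp_rot: [-179.8, -0.0, 94.6]
wrist_force: [0.6, 0.0, 0.3]
opening: 0.0579
grasp_force: 54.1
time: 12.77
ee_pos: [0.5143, 0.155, 0.2292]
tcp_rot: [-179.9, 0.1, 94.3]
wrist_force: [0.2, 0.2, -0.3]
opening: 0.0578
grasp_force: 54.1
to [0.5158 0.1552 0.0736] 94.26 -> 0.0002 0.0014 0.1556 turn 0.1 dist 0.156 t=12.8
```

```bash
python3 drive.py '0 0.0014 0.04 0 0.03;0 0.0014 0.08 0 0.03;0 0.0014 0.12 0 0.03;0 0.0014 0.14 0 0.03;0 0.0014 0.14 0 0.03'
python3 drive.py '0 0 0 0 0.03;0 0 0 0 0.03;0 0 0.008 0 0.03;0 0 0.008 0 0.03;0 0 0.008 0 0.03'
python3 -c "
from h import *
course(1)
b=bot.camera('side')
cv2.imwrite('pics/p1.png',cv2.resize(b[150:300,190:370],None,fx=4,fy=4))
"
```

```text
time: 13.18
ee_pos: [0.5132, 0.1533, 0.0853]
tcp_rot: [-179.5, 0.1, 94.2]
wrist_force: [-0.8, 0.2, -0.4]
opening: 0.058
grasp_force: 54.1
time: 13.6
ee_pos: [0.5166, 0.1557, 0.0834]
tcp_rot: [179.9, -0.0, 94.3]
wrist_force: [-0.1, -0.2, 0.6]
opening: 0.0582
grasp_force: 54.1
to [0.5158 0.1552 0.0736] 94.26 -> -0.0004 -0.0008 0.0098 turn 0.1 dist 0.010 t=13.6
```

View pics/p1.png

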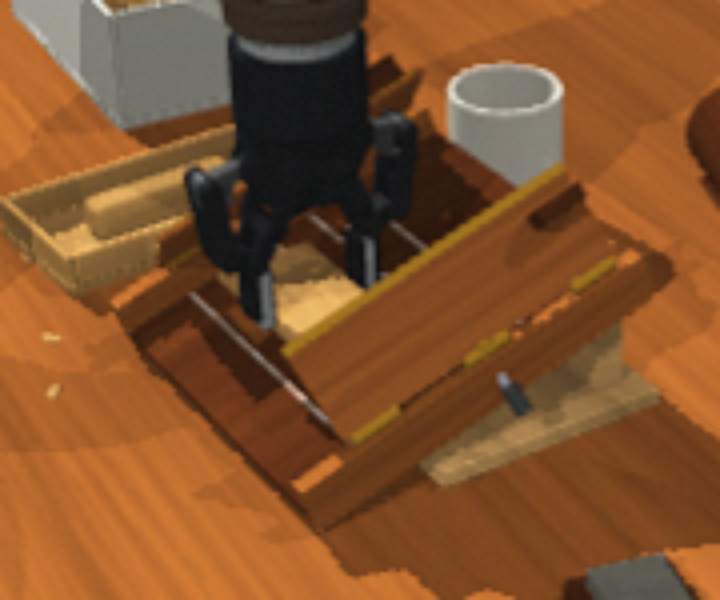

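The shingle is level between the flaps, just above line 1. I'll lower it by feel.

```bash
python3 drive.py '0 0 0.005 0 0.03;0 0 0.005 0 0.03;0 0 0.005 0 0.03;0 0 0.005 0 0.03;0 0 0.005 0 0.03'
for i in 1 2 3; do python3 drive.py '0 0 0.0015 0 0.03;0 0 0.0015 0 0.03;0 0 0.0015 0 0.03;0 0 0.0015 0 0.03' | grep -E "ee_pos|wrist"; done; python3 -c "
from h import *
course(1)"
```

```text
time: 14.07
ee_pos: [0.5163, 0.1558, 0.0778]
tcp_rot: [180.0, -0.0, 94.3]
wrist_force: [0.6, -0.9, -0.4]
opening: 0.0588
grasp_force: 37.5
ee_pos: [0.5163, 0.1557, 0.0763]
wrist_force: [0.0, -0.2, 0.3]
ee_pos: [0.5162, 0.1557, 0.0748]
wrist_force: [0.3, -0.0, -0.2]
ee_pos: [0.5162, 0.1557, 0.0733]
wrist_force: [-0.4, 0.0, -0.7]
to [0.5158 0.1552 0.0736] 94.26 -> -0.0004 -0.0005 -0.0003 turn 0.1 dist 0.001 t=15.1
```

```bash
for i in 1 2 3 ; do python3 drive.py '0 0 0.0015 0 0.03;0 0 0.0015 0 0.03;0 0 0.0015 0 0.03;0 0 0.0015 0 0.03' | grep -E "ee_pos|wrist|gras"; done
```

```text
ee_pos: [0.5163, 0.1557, 0.0718]
wrist_force: [0.5, -0.6, -0.4]
grasp_force: 55.9
ee_pos: [0.5162, 0.1557, 0.0703]
wrist_force: [-0.7, -0.7, -0.6]
grasp_force: 55.9
ee_pos: [0.5163, 0.1557, 0.0689]
wrist_force: [0.0, 0.2, 0.6]
grasp_force: 56.4
```

```bash
for i in 1 2 ; do python3 drive.py '0 0 0.001 0 0.03;0 0 0.001 0 0.03;0 0 0.001 0 0.03;0 0 0.001 0 0.03' | grep -E "ee_pos|wrist|gras|open"; done; python3 -c "
from h import *
a=bot.camera('top');b=bot.camera('side')
cv2.imwrite('pics/p2.png',np.hstack([cv2.resize(a[200:300,200:310],None,fx=3.6,fy=4),cv2.resize(b[190:290,190:300],None,fx=3.6,fy=4)]))"
```

```text
ee_pos: [0.5165, 0.1558, 0.0686]
wrist_force: [-1.3, -0.4, 6.9]
opening: 0.0581
grasp_force: 60.5
ee_pos: [0.5166, 0.1558, 0.0684]
wrist_force: [-4.8, -1.3, 12.9]
opening: 0.0578
grasp_force: 65.0
```

View pics/p2.png

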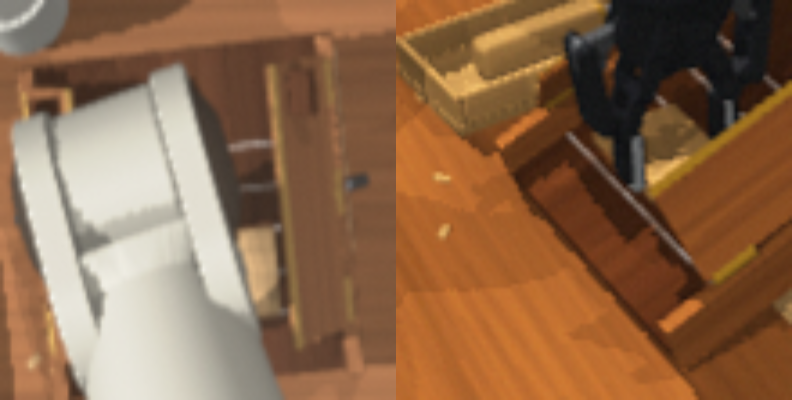

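Contact at 13 N. I'll ease off and release slowly.

```bash
python3 drive.py '0 -0.0007 -0.001 0 0.03;0 -0.0007 -0.001 0 0.03;0 -0.0007 -0.001 0 0.066;0 -0.0007 -0.001 0 0.07;0 -0.0007 -0.001 0 0.07'
python3 drive.py '0 0 0 0 0.076;0 0 0 0 0.076;0 0 0 0 0.076'
python3 drive.py '0 0 -0.02 0 0.076;0 0 -0.05 0 0.076;0 0 -0.09 0 0.076;0 0 -0.13 0 0.076;0 0 -0.155 0 0.076'
python3 drive.py '-0.16 -0.07 0 0 0.068;-0.16 -0.07 0 0 0.068;-0.16 -0.07 0 0 0.068;-0.16 -0.07 0 0 0.068;-0.16 -0.07 0 0 0.068'
python3 drive.py '-0.17 -0.02 0 0 0.068;-0.17 -0.02 0 0 0.068;-0.17 -0.02 0 0 0.068;-0.17 -0.02 0 0 0.068;-0.17 -0.02 0 0 0.068'
python3 -c "
from h import *
a=bot.camera('top');b=bot.camera('side')
cv2.imwrite('pics/top2.png',a);cv2.imwrite('pics/side2.png',b)
print(shingles(a))
for x in(.45,.5): print()
cv2.imwrite('pics/q1.png',np.hstack([cv2.resize(a[200:300,200:310],None,fx=3.6,fy=4,interpolation=2),cv2.resize(b[180:280,200:310],None,fx=3.6,fy=4)]))
go(.455,-.282,.06,96.3)"
```

```text
time: 17.25
ee_pos: [0.5153, 0.1556, 0.0673]
tcp_rot: [-179.9, 0.0, 94.3]
wrist_force: [0.1, -0.8, -0.3]
opening: 0.0699
grasp_force: 0.0
time: 17.5
ee_pos: [0.5155, 0.1556, 0.0676]
tcp_rot: [-180.0, 0.0, 94.3]
wrist_force: [-0.3, 0.1, 0.8]
opening: 0.0763
grasp_force: 0.0
time: 17.92
ee_pos: [0.5159, 0.1558, 0.2269]
tcp_rot: [179.8, -0.0, 94.3]
wrist_force: [0.6, 1.1, -0.1]
opening: 0.076
grasp_force: 0.0
time: 18.33
ee_pos: [0.456, -0.013, 0.2232]
tcp_rot: [180.0, 0.1, 94.2]
wrist_force: [-0.1, 0.3, -0.2]
opening: 0.0677
grasp_force: 0.0
time: 18.75
ee_pos: [0.4502, -0.1851, 0.2224]
tcp_rot: [-180.0, 0.1, 94.1]
wrist_force: [0.3, 1.2, -0.1]
opening: 0.0681
grasp_force: 0.0
[[ 581.5 -408.7   62.8  122.5  -10.   749. ]
 [ 435.5 -419.    62.   124.9    3.1  823. ]]


to [ 0.455 -0.282  0.06 ] 96.3 -> -0.1004 -0.0028 0.1625 turn -2.2 dist 0.191 t=18.9
```

View pics/q1.png

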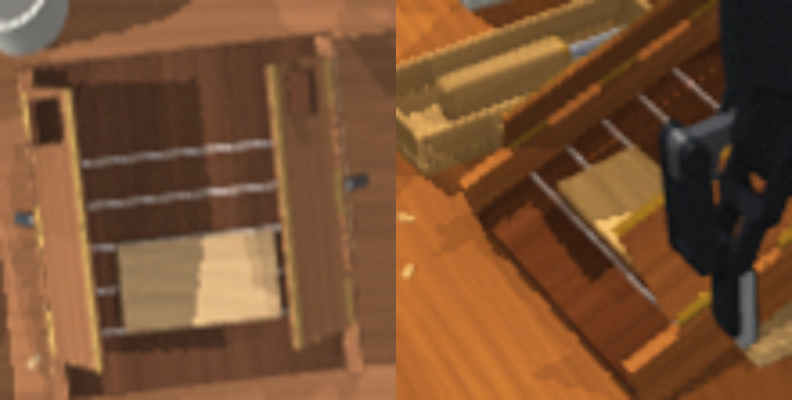

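Shingle 1 is laid on line 1. Its corners in the left half are (118,242), (277,228), (280,315) and (122,333). I'll check these against the model.

```bash
cat >> h.py <<'E'
def expect(k):
    l=.015+.03*k; c=np.array([l+.03,0,.009]); X=np.array([np.cos(.2),0,-np.sin(.2)]); Z=np.array([np.sin(.2),0,np.cos(.2)])
    return dk(*[0,0,0]) , np.array([dk(*(c+.03*a*X+np.array([0,.06*b,0])+.003*Z)) for a,b in((1,1),(1,-1),(-1,-1),(-1,1))])
E
python3 -c "
from h import *
P=expect(1)[1]; u=proj('top',P); print(np.round((u+.5-[200,200])*[3.6,4]))
m=(np.array([(118,242),(277,228),(280,315),(122,333)])+.5)/[3.6,4]-.5+[200,200]
for p,q in zip(P,m): print(np.round(((onz('top',[q],p[2])[0]-p)@DT[:3,:3])*1000,1))
print('line ends',np.round((proj('top',[dk(.045,.065,0),dk(.045,-.065,0)])+.5-[200,200])*[3.6,4]))"
```

```text
[[118. 247.]
 [274. 230.]
 [282. 317.]
 [125. 334.]]
[ 3.1 -0.5 -1. ]
[ 0.9 -2.5 -0.3]
[ 1.2  1.  -0.4]
[ 0.7  2.2 -0.2]
line ends [[121. 331.]
 [289. 313.]]
```

```bash
sed -i 's/\[...,2\]>150/[...,2]>60/' h.py; python3 -c "
from h import *
a=cv2.imread('pics/top2.png'); print(shingles(a))
b=cv2.imread('pics/side2.png')
for (x,y,an) in((455.1,-282.2,6.3),(581.7,-272.1,-1.4)):
    r=np.radians(an);X=np.array([np.cos(r),np.sin(r)])*30;Y=np.array([-X[1],X[0]])*2
    P=np.array([np.r_[(np.array([x,y])+s*X+t*Y),6]/1000 for s,t in((1,1),(1,-1),(-1,-1),(-1,1))])
    cv2.polylines(b,[np.int32(np.round(proj('side',P)*8))],True,(0,0,255),1,shift=3)
cv2.imwrite('pics/s2.png',cv2.resize(b[280:480,240:500],None,fx=2.5,fy=2.5))"
```

```text
[[ 581.6 -407.5   63.1  125.3  -10.   782. ]
 [ 435.5 -419.    62.   124.9    3.1  897. ]]
```

View pics/s2.png

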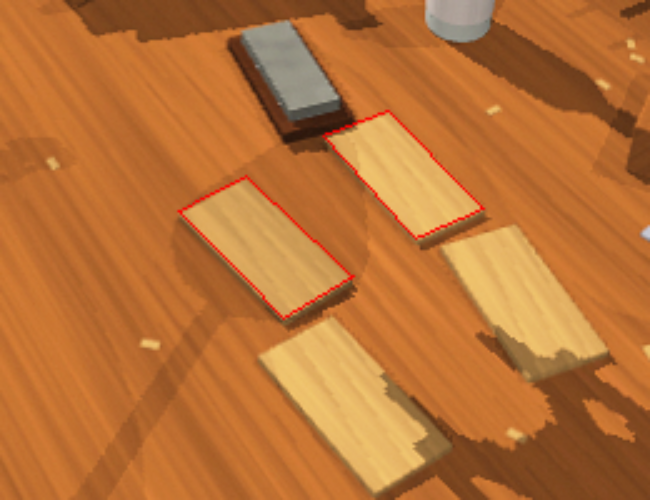

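The red outlines for the next two shingles match the picture, so they haven't moved. I'll fetch the second.

```bash
python3 drive.py '-0.1 -0.003 0.06 -2.2 0.068;-0.1 -0.003 0.12 -2.2 0.068;-0.1 -0.003 0.12 -2.2 0.068;-0.1 -0.003 0.12 -2.2 0.068;-0.1 -0.003 0.12 -2.2 0.068'
python3 drive.py '0 0 0 0 0.068;0 0 0 0 0.068;0 0 0 0 0.068;0 0 0 0 0.068'
python3 -c "
from h import *
go(.4551,-.2822,.0235,96.3)"
```

```text
time: 19.27
ee_pos: [0.4536, -0.2796, 0.0964]
tcp_rot: [-179.6, -0.3, 96.5]
wrist_force: [-1.3, 0.1, -0.1]
opening: 0.0681
grasp_force: 0.0
time: 19.6
ee_pos: [0.4564, -0.2795, 0.1047]
tcp_rot: [179.9, 0.1, 96.6]
wrist_force: [0.4, 0.7, 0.1]
opening: 0.0677
grasp_force: 0.0
to [ 0.4551 -0.2822  0.0235] 96.3 -> -0.0025 -0.0016 0.0812 turn 0.3 dist 0.081 t=19.6
```

```bash
python3 drive.py '-0.0025 -0.0016 0.03 0.3 0.068;-0.0025 -0.0016 0.06 0.3 0.068;-0.0025 -0.0016 0.06 0.3 0.068;-0.0025 -0.0016 0.07 0.3 0.068;-0.0025 -0.0016 0.07 0.3 0.068'
python3 drive.py '0 0 0 0 0.068;0 0 0 0 0.068;0 0 0 0 0.068;0 0 0 0 0.068;0 0 0 0 0.068'
python3 -c "
from h import *
go(.4551,-.2822,.0235,96.3)"
```

```text
time: 20.02
ee_pos: [0.4543, -0.2826, 0.033]
tcp_rot: [180.0, 0.0, 96.3]
wrist_force: [-0.6, -0.7, -0.0]
opening: 0.0681
grasp_force: 0.0
time: 20.43
ee_pos: [0.4543, -0.283, 0.0334]
tcp_rot: [180.0, 0.0, 96.2]
wrist_force: [-0.4, 0.3, -0.9]
opening: 0.0676
grasp_force: 0.0
to [ 0.4551 -0.2822  0.0235] 96.3 -> 0.0007 0.0009 0.0099 turn -0.1 dist 0.010 t=20.4
```

```bash
python3 drive.py '0.0007 0.0009 0.01 0 0.068;0.0007 0.0009 0.01 0 0.068;0.0007 0.0009 0.01 0 0.068;0.0007 0.0009 0.01 0 0.03;0.0007 0.0009 0.01 0 0.03' 60
python3 drive.py '0 0 0 0 0.03;0 0 0 0 0.03;0 0 0 0 0.03;0 0 0 0 0.03'
python3 drive.py '0 0 -0.02 0 0.03;0 0 -0.04 0 0.03;0 0 -0.08 0 0.03;0 0 -0.12 0 0.03;0 0 -0.16 0 0.03'
python3 drive.py '0 0 -0.05 2.1 0.03;0 0 -0.05 2.1 0.03;0 0 -0.05 2.1 0.03;0 0 -0.05 2.1 0.03'
python3 -c "
from h import *
course(2,tip=.0235,h=.005)"
```

```text
time: 20.85
ee_pos: [0.455, -0.2821, 0.0232]
tcp_rot: [180.0, 0.0, 96.2]
wrist_force: [-0.6, -0.3, 1.3]
opening: 0.0576
grasp_force: 64.0
time: 21.18
ee_pos: [0.455, -0.2821, 0.0231]
tcp_rot: [180.0, 0.0, 96.2]
wrist_force: [-1.7, 1.4, 4.7]
opening: 0.0571
grasp_force: 64.4
time: 21.6
ee_pos: [0.4543, -0.2817, 0.1838]
tcp_rot: [-179.9, -0.0, 96.2]
wrist_force: [0.9, -0.2, 0.2]
opening: 0.0573
grasp_force: 64.1
time: 21.93
ee_pos: [0.455, -0.2821, 0.2322]
tcp_rot: [180.0, -0.0, 94.2]
wrist_force: [0.4, -0.4, -1.8]
opening: 0.0572
grasp_force: 64.1
to [0.5442 0.1573 0.0838] 94.26 -> 0.4318 0.1208 0.1483 turn -0.1 dist 0.472 t=21.9
```

```bash
python3 drive.py '0.144 0.04 0 0 0.03;0.144 0.04 0 0 0.03;0.144 0.04 0 0 0.03;0.144 0.04 0 0 0.03;0.144 0.04 0 0 0.03'
python3 drive.py '0.144 0.04 0 0 0.03;0.144 0.04 0 0 0.03;0.144 0.04 0 0 0.03;0.144 0.04 0 0 0.03;0.144 0.04 0 0 0.03'
python3 drive.py '0.144 0.041 0 0 0.03;0.144 0.041 0 0 0.03;0.144 0.041 0 0 0.03;0.144 0.041 0 0 0.03;0.144 0.041 0 0 0.03'
python3 drive.py '0 0 0 0 0.03;0 0 0 0 0.03;0 0 0.03 0 0.03;0 0 0.06 0 0.03;0 0 0.06 0 0.03'
python3 drive.py '0 0 0 0 0.03;0 0 0 0 0.03;0 0 0 0 0.03;0 0 0 0 0.03'
python3 -c "
from h import *
print(shingles());course(2,tip=.0232,h=.005)"
```

```text
time: 22.35
ee_pos: [0.4842, -0.1316, 0.2303]
tcp_rot: [-179.8, -0.1, 94.4]
wrist_force: [-0.3, 0.0, -1.2]
opening: 0.0571
grasp_force: 64.1
time: 22.77
ee_pos: [0.5138, 0.0146, 0.2301]
tcp_rot: [-179.8, -0.1, 94.4]
wrist_force: [-0.3, 0.0, -0.4]
opening: 0.0568
grasp_force: 64.1
time: 23.18
ee_pos: [0.5444, 0.1609, 0.2296]
tcp_rot: [-179.8, 0.0, 94.3]
wrist_force: [0.4, -0.3, -0.6]
opening: 0.0572
grasp_force: 64.1
time: 23.6
ee_pos: [0.542, 0.1554, 0.1666]
tcp_rot: [-179.5, 0.1, 94.0]
wrist_force: [-1.0, -0.7, -1.1]
opening: 0.0574
grasp_force: 64.3
time: 23.93
ee_pos: [0.5451, 0.1575, 0.1747]
tcp_rot: [179.8, -0.0, 94.1]
wrist_force: [-0.1, -0.7, -1.0]
opening: 0.057
grasp_force: 64.3
[[ 581.5 -409.1   63.   122.8   -9.7  933. ]
 [ 581.7 -271.9   60.3  122.4   -1.4  940. ]
 [ 435.6 -419.6   61.4  123.     3.2  952. ]]
to [0.5442 0.1573 0.0835] 94.26 -> -0.0002 -0.0008 0.0909 turn -0.1 dist 0.091 t=24.0
```

```bash
python3 drive.py '0 -0.0008 0.03 0 0.03;0 -0.0008 0.06 0 0.03;0 -0.0008 0.08 0 0.03;0 -0.0008 0.088 0 0.03;0 -0.0008 0.088 0 0.03'
python3 drive.py '0 0 0 0 0.03;0 0 0 0 0.03;0 0 0 0 0.03;0 0 0 0 0.03;0 0 0 0 0.03'
python3 -c "
from h import *
course(2,tip=.0232,h=.003)"
for i in 1 2 3; do python3 drive.py '0 0 0.0015 0 0.03;0 0 0.0015 0 0.03;0 0 0.0015 0 0.03;0 0 0.0015 0 0.03' | grep -E "ee_pos|wrist"; done
```

```text
time: 24.4
ee_pos: [0.5428, 0.1573, 0.0834]
tcp_rot: [-179.9, 0.0, 94.1]
wrist_force: [-0.7, -0.5, 0.2]
opening: 0.057
grasp_force: 64.3
time: 24.82
ee_pos: [0.544, 0.1577, 0.0857]
tcp_rot: [179.9, -0.0, 94.1]
wrist_force: [-0.4, -0.9, -1.0]
opening: 0.0575
grasp_force: 64.3
to [0.5442 0.1573 0.0815] 94.26 -> -0.0003 0.0002 0.0041 turn -0.1 dist 0.004 t=24.8
ee_pos: [0.5435, 0.1575, 0.0832]
wrist_force: [-0.1, 0.6, -0.3]
ee_pos: [0.5435, 0.1575, 0.0817]
wrist_force: [0.5, -0.2, -0.6]
ee_pos: [0.5435, 0.1575, 0.0803]
wrist_force: [0.4, -0.3, -2.0]
```

```bash
python3 drive.py '0 0.0007 0.001 0 0.03;0 0.0007 0.001 0 0.03;0 0.0007 0.001 0 0.03;0 0.0007 0.001 0 0.03' | grep -E "ee_pos|wrist"
python3 drive.py '0 0 0.001 0 0.03;0 0 0.001 0 0.03;0 0 0.001 0 0.03;0 0 0.001 0 0.03' | grep -E "ee_pos|wrist"
```

```text
ee_pos: [0.5443, 0.1576, 0.0793]
wrist_force: [-0.2, -0.2, -0.4]
ee_pos: [0.5444, 0.1576, 0.0786]
wrist_force: [-0.5, -0.8, 2.8]
```

```bash
python3 drive.py '0 0 -0.0005 0 0.03;0 0 -0.0005 0 0.066;0 0 -0.0005 0 0.07;0 0 -0.0005 0 0.07;0 0 -0.0005 0 0.076'
python3 drive.py '0 0 0 0 0.076;0 0 0 0 0.076;0 0 0 0 0.076'
python3 drive.py '0 0 -0.02 0 0.076;0 0 -0.05 0 0.076;0 0 -0.09 0 0.076;0 0 -0.13 0 0.076;0 0 -0.145 0 0.076'
python3 drive.py '-0.144 0.002 0 0 0.068;-0.144 0.002 0 0 0.068;-0.144 0.002 0 0 0.068;-0.144 0.002 0 0 0.068;-0.144 0.002 0 0 0.068'
python3 drive.py '-0.144 0.002 0 0 0.068;-0.144 0.002 0 0 0.068;-0.144 0.002 0 0 0.068;-0.144 0.002 0 0 0.068;-0.144 0.002 0 0 0.068'
python3 drive.py '-0.144 0.002 0 5.6 0.068;-0.144 0.002 0 5.6 0.068;-0.144 0.002 0 5.6 0.068;-0.144 0.002 0.03 5.6 0.068;-0.144 0.002 0.06 5.6 0.068'
python3 drive.py '0 0 0.05 0 0.068;0 0 0.06 0 0.068;0 0 0.06 0 0.068;0 0 0.06 0 0.068;0 0 0.06 0 0.068'
python3 -c "
from h import *
a=bot.camera('top');b=bot.camera('side');print(shingles(a))
cv2.imwrite('pics/q2.png',np.hstack([cv2.resize(a[200:300,200:310],None,fx=3.6,fy=4,interpolation=2),cv2.resize(b[180:280,200:310],None,fx=3.6,fy=4)]))
print(np.round((proj('top',expect(2)[1])+.5-[200,200])*[3.6,4]))
go(.5817,-.272,.025,88.6)"
```

```text
time: 26.9
ee_pos: [0.5442, 0.1576, 0.0786]
tcp_rot: [-180.0, 0.0, 94.1]
wrist_force: [0.2, -0.7, 0.4]
opening: 0.0759
grasp_force: 0.0
time: 27.15
ee_pos: [0.5443, 0.1576, 0.0787]
tcp_rot: [-180.0, 0.0, 94.1]
wrist_force: [0.2, -0.3, -0.1]
opening: 0.076
grasp_force: 0.0
time: 27.57
ee_pos: [0.5452, 0.1578, 0.2297]
tcp_rot: [179.6, -0.1, 94.1]
wrist_force: [1.1, -0.0, 1.6]
opening: 0.0763
grasp_force: 0.0
time: 27.98
ee_pos: [0.5568, 0.0105, 0.2238]
tcp_rot: [180.0, 0.0, 93.9]
wrist_force: [-0.5, 0.3, -0.3]
opening: 0.068
grasp_force: 0.0
time: 28.4
ee_pos: [0.5691, -0.1327, 0.2233]
tcp_rot: [-180.0, 0.0, 93.9]
wrist_force: [0.3, -0.1, 0.1]
opening: 0.0681
grasp_force: 0.0
time: 28.82
ee_pos: [0.5825, -0.2763, 0.1642]
tcp_rot: [179.8, 0.1, 88.4]
wrist_force: [1.5, -0.4, -1.3]
opening: 0.0681
grasp_force: 0.0
time: 29.23
ee_pos: [0.5824, -0.2725, 0.106]
tcp_rot: [179.9, 0.1, 88.6]
wrist_force: [-0.5, 0.1, 1.4]
opening: 0.0679
grasp_force: 0.0
[[ 581.5 -238.8   57.    63.6   87.4  388. ]
 [ 435.4 -419.6   62.   123.5    3.6  877. ]]
[[114. 204.]
 [270. 187.]
 [278. 275.]
 [121. 292.]]
to [ 0.5817 -0.272   0.025 ] 88.6 -> 0.0009 -0.0010 0.0815 turn -0.0 dist 0.081 t=29.3
```

View pics/q2.png

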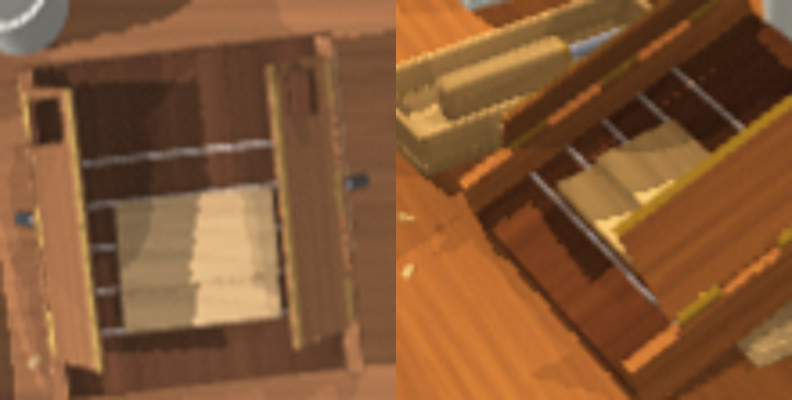

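The second course sits against the first, with its upper edge at (116,200)-(275,185), as the model predicts. Now the third shingle.

```bash
python3 drive.py '0.0009 -0.001 0.03 0 0.068;0.0009 -0.001 0.06 0 0.068;0.0009 -0.001 0.072 0 0.068;0.0009 -0.001 0.072 0 0.068;0.0009 -0.001 0.072 0 0.068'
python3 drive.py '0 0 0 0 0.068;0 0 0 0 0.068;0 0 0 0 0.068;0 0 0 0 0.068;0 0 0 0 0.068'
python3 -c "
from h import *
go(.5817,-.272,.0245,88.6)"
```

```text
time: 29.75
ee_pos: [0.5808, -0.272, 0.0329]
tcp_rot: [180.0, 0.0, 88.5]
wrist_force: [-0.1, 0.1, 1.0]
opening: 0.0682
grasp_force: 0.0
time: 30.17
ee_pos: [0.5807, -0.2721, 0.0324]
tcp_rot: [180.0, 0.0, 88.5]
wrist_force: [-0.7, -0.2, -0.1]
opening: 0.0681
grasp_force: 0.0
to [ 0.5817 -0.272   0.0245] 88.6 -> 0.0001 0.0010 0.0079 turn -0.1 dist 0.008 t=30.2
```

```bash
python3 drive.py '0 0.001 0.008 0 0.068;0 0.001 0.008 0 0.068;0 0.001 0.008 0 0.068;0 0.001 0.008 0 0.03;0 0.001 0.008 0 0.03'
python3 drive.py '0 0 0 0 0.03;0 0 0 0 0.03;0 0 0 0 0.03;0 0 0 0 0.03'
python3 drive.py '0 0 -0.02 0 0.03;0 0 -0.04 0 0.03;0 0 -0.08 0 0.03;0 0 -0.12 0 0.03;0 0 -0.16 0 0.03'
python3 drive.py '0 0 -0.05 -5.7 0.03;0 0 -0.05 -5.7 0.03;0 0 -0.05 -5.7 0.03;0 0 -0.05 -5.7 0.03'
python3 -c "
from h import *
course(3,tip=.0245,h=.005)"
```

```text
time: 30.58
ee_pos: [0.5816, -0.2721, 0.0243]
tcp_rot: [180.0, 0.0, 88.5]
wrist_force: [0.1, 1.4, 1.5]
opening: 0.0567
grasp_force: 63.7
time: 30.92
ee_pos: [0.5816, -0.2721, 0.0242]
tcp_rot: [180.0, 0.0, 88.5]
wrist_force: [-0.2, 0.3, 6.0]
opening: 0.0568
grasp_force: 64.1
time: 31.33
ee_pos: [0.5809, -0.2717, 0.1847]
tcp_rot: [-179.9, -0.0, 88.5]
wrist_force: [1.5, -0.8, -0.6]
opening: 0.0563
grasp_force: 63.8
time: 31.67
ee_pos: [0.5817, -0.2721, 0.2335]
tcp_rot: [180.0, 0.0, 94.2]
wrist_force: [-0.6, -0.7, -0.7]
opening: 0.0566
grasp_force: 63.8
to [0.5727 0.1595 0.0941] 94.26 -> 0.4310 0.0227 0.1394 turn -0.1 dist 0.454 t=31.7
```

```bash
python3 drive.py '0.144 0.0075 0 0 0.03;0.144 0.0075 0 0 0.03;0.144 0.0075 0 0 0.03;0.144 0.0075 0 0 0.03;0.144 0.0075 0 0 0.03'
python3 drive.py '0.144 0.0075 0 0 0.03;0.144 0.0075 0 0 0.03;0.144 0.0075 0 0 0.03;0.144 0.0075 0 0 0.03;0.144 0.0075 0 0 0.03'
python3 drive.py '0.143 0.0075 0 0 0.03;0.143 0.0075 0 0 0.03;0.143 0.0075 0 0 0.03;0.143 0.0075 0 0 0.03;0.143 0.0075 0 0 0.03'
python3 drive.py '0 0 0 0 0.03;0 0 0 0 0.03;0 0 0.03 0 0.03;0 0 0.06 0 0.03;0 0 0.06 0 0.03'
python3 drive.py '0 0 0 0 0.03;0 0 0 0 0.03;0 0 0 0 0.03;0 0 0 0 0.03'
python3 -c "
from h import *
print(shingles());course(3,tip=.0242,h=.005)"
```

```text
time: 32.08
ee_pos: [0.5776, -0.1238, 0.2317]
tcp_rot: [-179.8, -0.1, 94.4]
wrist_force: [-0.8, -0.1, 0.3]
opening: 0.0564
grasp_force: 63.8
time: 32.5
ee_pos: [0.5745, 0.0197, 0.2316]
tcp_rot: [-179.8, -0.0, 94.4]
wrist_force: [0.8, 0.0, -0.9]
opening: 0.0565
grasp_force: 63.8
time: 32.92
ee_pos: [0.5716, 0.1623, 0.2314]
tcp_rot: [-179.8, 0.0, 94.4]
wrist_force: [-0.2, -0.5, -0.2]
opening: 0.0564
grasp_force: 63.8
time: 33.33
ee_pos: [0.5701, 0.1572, 0.1675]
tcp_rot: [-179.5, 0.1, 94.1]
wrist_force: [-1.2, -0.4, -1.1]
opening: 0.0565
grasp_force: 64.0
time: 33.67
ee_pos: [0.5728, 0.1594, 0.1758]
tcp_rot: [179.8, -0.0, 94.2]
wrist_force: [0.8, 0.4, 0.6]
opening: 0.0565
grasp_force: 64.0
[[ 581.3 -408.9   62.6  123.1   -9.7  933. ]
 [ 435.6 -419.5   61.5  122.9    3.1  953. ]]
to [0.5727 0.1595 0.0938] 94.26 -> -0.0001 -0.0000 0.0816 turn -0.0 dist 0.082 t=33.7
```

```bash
python3 drive.py '0 0 0.03 0 0.03;0 0 0.06 0 0.03;0 0 0.072 0 0.03;0 0 0.079 0 0.03;0 0 0.079 0 0.03'
python3 drive.py '0 0 0 0 0.03;0 0 0 0 0.03;0 0 0 0 0.03;0 0 0 0 0.03;0 0 0 0 0.03'
for i in 1 2 3; do python3 drive.py '0 0 0.0015 0 0.03;0 0 0.0015 0 0.03;0 0 0.0015 0 0.03;0 0 0.0015 0 0.03' | grep -E "ee_pos|wrist"; done
python3 -c "
from h import *
course(3,tip=.0242,h=.0)"
```

```text
time: 34.13
ee_pos: [0.5716, 0.1595, 0.0941]
tcp_rot: [-179.9, 0.0, 94.2]
wrist_force: [-0.6, -0.6, -0.3]
opening: 0.0567
grasp_force: 64.0
time: 34.55
ee_pos: [0.5724, 0.1596, 0.0956]
tcp_rot: [179.9, -0.0, 94.2]
wrist_force: [-1.1, -0.4, 1.0]
opening: 0.0565
grasp_force: 64.0
ee_pos: [0.572, 0.1595, 0.0932]
wrist_force: [0.0, -0.3, -0.7]
ee_pos: [0.572, 0.1595, 0.0917]
wrist_force: [0.3, -0.3, -0.7]
ee_pos: [0.572, 0.1595, 0.0903]
wrist_force: [0.4, 0.1, -0.0]
to [0.5727 0.1595 0.0888] 94.26 -> -0.0001 0.0006 0.0014 turn -0.0 dist 0.002 t=35.5
```

```bash
python3 drive.py '0 0.0007 0.001 0 0.03;0 0.0007 0.001 0 0.03;0 0.0007 0.001 0 0.03;0 0.0007 0.001 0 0.03' | grep -E "ee_pos|wrist"
python3 drive.py '0 0 0.001 0 0.03;0 0 0.001 0 0.03;0 0 0.001 0 0.03;0 0 0.001 0 0.03' | grep -E "ee_pos|wrist"
```

```text
ee_pos: [0.5727, 0.1596, 0.0892]
wrist_force: [0.3, 0.1, -1.0]
ee_pos: [0.5729, 0.1596, 0.0888]
wrist_force: [-2.0, -0.5, 5.4]
```

```bash
python3 drive.py '0 0 -0.0008 0 0.03;0 0 -0.0008 0 0.066;0 0 -0.0008 0 0.07;0 0 -0.0008 0 0.07;0 0 -0.0008 0 0.076'
python3 drive.py '0 0 0 0 0.076;0 0 0 0 0.076;0 0 0 0 0.076'
python3 drive.py '0 0 -0.02 0 0.076;0 0 -0.05 0 0.076;0 0 -0.09 0 0.076;0 0 -0.13 0 0.076;0 0 -0.14 0 0.076'
python3 drive.py '-0.142 -0.045 0 0 0.068;-0.142 -0.045 0 0 0.068;-0.142 -0.045 0 0 0.068;-0.142 -0.045 0 0 0.068;-0.142 -0.045 0 0 0.068'
python3 drive.py '-0.142 -0.045 0 0 0.068;-0.142 -0.045 0 0 0.068;-0.142 -0.045 0 0 0.068;-0.142 -0.045 0 0 0.068;-0.142 -0.045 0 0 0.068'
python3 drive.py '-0.142 -0.045 0 0 0.068;-0.142 -0.045 0 0 0.068;-0.142 -0.045 0 0 0.068;-0.142 -0.045 0 0 0.068;-0.142 -0.045 0 0 0.068'
python3 drive.py '-0.142 -0.045 0 1 0.068;-0.142 -0.045 0 1 0.068;-0.142 -0.045 0.03 1 0.068;-0.142 -0.045 0.07 1 0.068;-0.142 -0.045 0.07 1 0.068'
python3 drive.py '0 0 0.04 0 0.068;0 0 0.05 0 0.068;0 0 0.05 0 0.068;0 0 0.05 0 0.068;0 0 0.05 0 0.068'
python3 -c "
from h import *
a=bot.camera('top');b=bot.camera('side');print(shingles(a))
cv2.imwrite('pics/q3.png',np.hstack([cv2.resize(a[200:300,200:310],None,fx=3.6,fy=4,interpolation=2),cv2.resize(b[180:280,200:310],None,fx=3.6,fy=4)]))
go(.4356,-.4195,.0245,93.2)" | tee -a log
```

```text
time: 36.63
ee_pos: [0.5727, 0.1595, 0.0888]
tcp_rot: [-180.0, 0.0, 94.2]
wrist_force: [0.2, 0.3, 1.2]
opening: 0.0759
grasp_force: 0.0
time: 36.88
ee_pos: [0.5727, 0.1596, 0.089]
tcp_rot: [-180.0, 0.0, 94.2]
wrist_force: [0.6, -0.4, 0.3]
opening: 0.0758
grasp_force: 0.0
time: 37.3
ee_pos: [0.5739, 0.1599, 0.236]
tcp_rot: [179.5, -0.1, 94.2]
wrist_force: [1.4, 0.3, 1.2]
opening: 0.076
grasp_force: 0.0
time: 37.72
ee_pos: [0.5374, 0.0109, 0.2296]
tcp_rot: [180.0, 0.1, 94.0]
wrist_force: [-0.2, 0.2, 0.4]
opening: 0.068
grasp_force: 0.0
time: 38.13
ee_pos: [0.5032, -0.1336, 0.2291]
tcp_rot: [180.0, 0.1, 94.0]
wrist_force: [0.9, 1.2, -0.7]
opening: 0.068
grasp_force: 0.0
time: 38.55
ee_pos: [0.469, -0.2783, 0.2286]
tcp_rot: [-180.0, 0.0, 94.0]
wrist_force: [0.4, 0.5, -0.3]
opening: 0.0681
grasp_force: 0.0
time: 38.97
ee_pos: [0.4346, -0.4214, 0.155]
tcp_rot: [-179.9, -0.1, 93.1]
wrist_force: [-0.5, -0.5, -0.6]
opening: 0.0678
grasp_force: 0.0
time: 39.38
ee_pos: [0.4365, -0.4201, 0.1116]
tcp_rot: [179.9, 0.1, 93.3]
wrist_force: [0.1, 0.0, 0.6]
opening: 0.068
grasp_force: 0.0
[[ 581.3 -409.    62.6  123.4   -9.7  935. ]
 [ 434.5 -403.    61.3   89.8    3.2  659. ]]
to [ 0.4356 -0.4195  0.0245] 93.2 -> 0.0010 -0.0007 0.0871 turn 0.1 dist 0.087 t=39.5
```

```bash
python3 drive.py '0.001 -0.0007 0.03 0 0.068;0.001 -0.0007 0.06 0 0.068;0.001 -0.0007 0.077 0 0.068;0.001 -0.0007 0.077 0 0.068;0.001 -0.0007 0.077 0 0.068'
python3 drive.py '0 0 0 0 0.068;0 0 0 0 0.068;0 0 0 0 0.068;0 0 0 0 0.068;0 0 0 0 0.068'
python3 -c "
from h import *
go(.4356,-.4195,.0245,93.2)"
```

```text
time: 39.9
ee_pos: [0.4347, -0.4192, 0.033]
tcp_rot: [180.0, 0.0, 93.2]
wrist_force: [0.7, -0.8, 1.0]
opening: 0.0679
grasp_force: 0.0
time: 40.32
ee_pos: [0.4347, -0.4195, 0.0328]
tcp_rot: [180.0, 0.0, 93.2]
wrist_force: [0.9, -0.0, 0.7]
opening: 0.0678
grasp_force: 0.0
to [ 0.4356 -0.4195  0.0245] 93.2 -> -0.0001 0.0009 0.0083 turn 0.0 dist 0.008 t=40.3
```

View pics/q3.png

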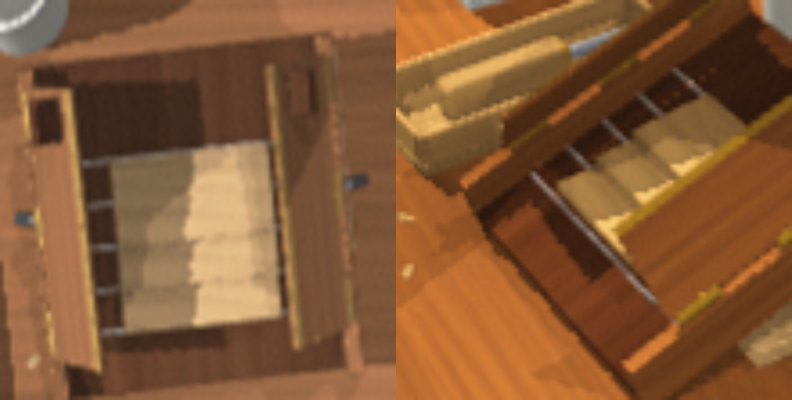

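Three courses are in line. Their seams at about y=245 and y=285 in the left half meet the line ends at (100,247) and (107,290). Now the fourth shingle.

```bash
python3 drive.py '0 0.001 0.008 0 0.068;0 0.001 0.008 0 0.068;0 0.001 0.008 0 0.068;0 0.001 0.008 0 0.03;0 0.001 0.008 0 0.03'
python3 drive.py '0 0 0 0 0.03;0 0 0 0 0.03;0 0 0 0 0.03;0 0 0 0 0.03'
python3 drive.py '0 0 -0.02 0 0.03;0 0 -0.04 0 0.03;0 0 -0.08 0 0.03;0 0 -0.12 0 0.03;0 0 -0.16 0 0.03'
python3 drive.py '0 0 -0.055 -1 0.03;0 0 -0.055 -1 0.03;0 0 -0.055 -1 0.03;0 0 -0.055 -1 0.03'
python3 -c "
from h import *
course(4,tip=.0245,h=.005)"
```

```text
time: 40.73
ee_pos: [0.4356, -0.4193, 0.0246]
tcp_rot: [180.0, 0.0, 93.2]
wrist_force: [-0.2, 1.5, 4.1]
opening: 0.0564
grasp_force: 62.7
time: 41.07
ee_pos: [0.4356, -0.4193, 0.0246]
tcp_rot: [180.0, 0.0, 93.2]
wrist_force: [-0.5, 1.9, 5.7]
opening: 0.0568
grasp_force: 63.1
time: 41.48
ee_pos: [0.435, -0.4188, 0.1852]
tcp_rot: [-180.0, -0.0, 93.2]
wrist_force: [0.1, -0.4, 0.7]
opening: 0.0563
grasp_force: 63.8
time: 41.82
ee_pos: [0.4357, -0.4194, 0.2394]
tcp_rot: [180.0, 0.1, 94.2]
wrist_force: [-0.3, -0.7, -1.4]
opening: 0.0564
grasp_force: 63.8
to [0.6011 0.1616 0.1034] 94.26 -> 0.5672 0.2078 0.1360 turn -0.0 dist 0.619 t=41.8
```

```bash
python3 drive.py '0.142 0.052 0 0 0.03;0.142 0.052 0 0 0.03;0.142 0.052 0 0 0.03;0.142 0.052 0 0 0.03;0.142 0.052 0 0 0.03'
python3 drive.py '0.142 0.052 0 0 0.03;0.142 0.052 0 0 0.03;0.142 0.052 0 0 0.03;0.142 0.052 0 0 0.03;0.142 0.052 0 0 0.03'
python3 drive.py '0.142 0.052 0 0 0.03;0.142 0.052 0 0 0.03;0.142 0.052 0 0 0.03;0.142 0.052 0 0 0.03;0.142 0.052 0 0 0.03'
python3 drive.py '0.141 0.052 0 0 0.03;0.141 0.052 0 0 0.03;0.141 0.052 0 0 0.03;0.141 0.052 0 0 0.03;0.141 0.052 0 0 0.03'
python3 drive.py '0 0 0 0 0.03;0 0 0 0 0.03;0 0 0.03 0 0.03;0 0 0.06 0 0.03;0 0 0.06 0 0.03'
python3 drive.py '0 0 0 0 0.03;0 0 0 0 0.03;0 0 0 0 0.03;0 0 0 0 0.03'
python3 -c "
from h import *
print(shingles());course(4,tip=.0244,h=.005)"
```

```text
time: 42.23
ee_pos: [0.4773, -0.2694, 0.2372]
tcp_rot: [-179.9, -0.2, 94.5]
wrist_force: [-0.3, 0.3, -0.9]
opening: 0.0562
grasp_force: 63.8
time: 42.65
ee_pos: [0.5186, -0.1244, 0.237]
tcp_rot: [-179.9, -0.1, 94.5]
wrist_force: [-0.1, 0.4, -0.5]
opening: 0.0565
grasp_force: 63.8
time: 43.07
ee_pos: [0.56, 0.0207, 0.2366]
tcp_rot: [-179.8, -0.1, 94.5]
wrist_force: [0.1, 0.8, -0.5]
opening: 0.0565
grasp_force: 63.8
time: 43.48
ee_pos: [0.6015, 0.1649, 0.236]
tcp_rot: [-179.8, -0.0, 94.4]
wrist_force: [0.5, -0.2, -0.3]
opening: 0.0565
grasp_force: 63.9
time: 43.9
ee_pos: [0.5987, 0.1593, 0.1728]
tcp_rot: [-179.5, 0.1, 94.1]
wrist_force: [-0.4, -0.2, -1.2]
opening: 0.056
grasp_force: 64.0
time: 44.23
ee_pos: [0.6017, 0.1615, 0.1812]
tcp_rot: [179.8, -0.0, 94.2]
wrist_force: [0.5, -0.4, -0.2]
opening: 0.0559
grasp_force: 64.0
[[ 581.3 -409.1   62.6  122.8   -9.7  932. ]]
to [0.6011 0.1616 0.1033] 94.26 -> -0.0000 -0.0005 0.0775 turn -0.0 dist 0.078 t=44.3
```

```bash
python3 drive.py '0 0 0.03 0 0.03;0 0 0.06 0 0.03;0 0 0.068 0 0.03;0 0 0.075 0 0.03;0 0 0.075 0 0.03'
python3 drive.py '0 0 0 0 0.03;0 0 0 0 0.03;0 0 0 0 0.03;0 0 0 0 0.03;0 0 0 0 0.03'
for i in 1 2 3; do python3 drive.py '0 0 0.0015 0 0.03;0 0 0.0015 0 0.03;0 0 0.0015 0 0.03;0 0 0.0015 0 0.03' | grep -E "ee_pos|wrist"; done
python3 -c "
from h import *
course(4,tip=.0244,h=.0)"
```

```text
time: 44.7
ee_pos: [0.6008, 0.1616, 0.1038]
tcp_rot: [-179.9, 0.0, 94.2]
wrist_force: [0.5, -1.1, -1.2]
opening: 0.0563
grasp_force: 64.0
time: 45.12
ee_pos: [0.6013, 0.1617, 0.1048]
tcp_rot: [179.9, -0.0, 94.2]
wrist_force: [0.6, -0.4, 0.5]
opening: 0.0564
grasp_force: 64.0
ee_pos: [0.601, 0.1616, 0.1025]
wrist_force: [-0.2, 0.3, -0.7]
ee_pos: [0.6009, 0.1616, 0.101]
wrist_force: [1.0, 0.2, -0.0]
ee_pos: [0.601, 0.1616, 0.0996]
wrist_force: [0.7, 0.7, -1.0]
to [0.6011 0.1616 0.0983] 94.26 -> -0.0001 0.0002 0.0013 turn -0.0 dist 0.001 t=46.1
```

```bash
python3 drive.py '0 0.0002 0.001 0 0.03;0 0.0002 0.001 0 0.03;0 0.0002 0.001 0 0.03;0 0.0002 0.001 0 0.03' | grep -E "ee_pos|wrist"
python3 drive.py '0 0 0.001 0 0.03;0 0 0.001 0 0.03;0 0 0.001 0 0.03;0 0 0.001 0 0.03' | grep -E "ee_pos|wrist"
python3 drive.py '0 0 -0.0008 0 0.03;0 0 -0.0008 0 0.066;0 0 -0.0008 0 0.07;0 0 -0.0008 0 0.07;0 0 -0.0008 0 0.076'
python3 drive.py '0 0 0 0 0.076;0 0 0 0 0.076;0 0 0 0 0.076'
python3 drive.py '0 0 -0.02 0 0.076;0 0 -0.05 0 0.076;0 0 -0.09 0 0.076;0 0 -0.13 0 0.076;0 0 -0.135 0 0.076'
python3 drive.py '-0.142 -0.0155 0 0 0.068;-0.142 -0.0155 0 0 0.068;-0.142 -0.0155 0 0 0.068;-0.142 -0.0155 0 0 0.068;-0.142 -0.0155 0 0 0.068'
python3 drive.py '-0.142 -0.0155 0 0 0.068;-0.142 -0.0155 0 0 0.068;-0.142 -0.0155 0 0 0.068;-0.142 -0.0155 0 0 0.068;-0.142 -0.0155 0 0 0.068'
python3 drive.py '-0.142 -0.0155 0 0 0.068;-0.142 -0.0155 0 0 0.068;-0.142 -0.0155 0 0 0.068;-0.142 -0.0155 0 0 0.068;-0.142 -0.0155 0 0 0.068'
python3 drive.py '-0.142 -0.0155 0 13.9 0.068;-0.142 -0.0155 0 13.9 0.068;-0.142 -0.0155 0.03 13.9 0.068;-0.142 -0.0155 0.07 13.9 0.068;-0.142 -0.0155 0.07 13.9 0.068'
python3 drive.py '0 0 0.04 0 0.068;0 0 0.05 0 0.068;0 0 0.05 0 0.068;0 0 0.05 0 0.068;0 0 0.05 0 0.068'
python3 -c "
from h import *
a=bot.camera('top');b=bot.camera('side');print(shingles(a))
cv2.imwrite('pics/q4.png',np.hstack([cv2.resize(a[200:300,200:310],None,fx=3.6,fy=4,interpolation=2),cv2.resize(b[180:280,200:310],None,fx=3.6,fy=4)]))
go(.5813,-.409,.0245,80.3)"
```

```text
ee_pos: [0.6013, 0.1617, 0.0987]
wrist_force: [-0.4, 0.2, 0.9]
ee_pos: [0.6014, 0.1617, 0.0985]
wrist_force: [-2.4, -0.3, 5.7]
time: 47.2
ee_pos: [0.6011, 0.1616, 0.0981]
tcp_rot: [-180.0, 0.0, 94.2]
wrist_force: [-0.2, -0.9, 0.2]
opening: 0.0762
grasp_force: 0.0
time: 47.45
ee_pos: [0.6012, 0.1616, 0.0983]
tcp_rot: [-180.0, 0.0, 94.2]
wrist_force: [0.1, -0.1, 0.2]
opening: 0.0761
grasp_force: 0.0
time: 47.87
ee_pos: [0.6024, 0.162, 0.2414]
tcp_rot: [179.5, -0.1, 94.2]
wrist_force: [1.8, 0.1, 0.6]
opening: 0.076
grasp_force: 0.0
time: 48.28
ee_pos: [0.596, 0.0152, 0.2336]
tcp_rot: [180.0, 0.0, 94.0]
wrist_force: [-0.6, 0.3, 1.0]
opening: 0.0679
grasp_force: 0.0
time: 48.7
ee_pos: [0.591, -0.127, 0.2331]
tcp_rot: [-180.0, 0.0, 94.0]
wrist_force: [-0.4, 0.0, -0.3]
opening: 0.0677
grasp_force: 0.0
time: 49.12
ee_pos: [0.5862, -0.2693, 0.2326]
tcp_rot: [-180.0, 0.0, 94.1]
wrist_force: [-0.2, 0.4, 0.4]
opening: 0.0677
grasp_force: 0.0
time: 49.53
ee_pos: [0.5807, -0.4101, 0.1578]
tcp_rot: [-179.7, -0.1, 80.2]
wrist_force: [-1.3, -0.5, -1.9]
opening: 0.0682
grasp_force: 0.0
time: 49.95
ee_pos: [0.5826, -0.4087, 0.1164]
tcp_rot: [179.8, 0.1, 80.4]
wrist_force: [0.4, -0.2, 0.8]
opening: 0.0682
grasp_force: 0.0
[[ 584.9 -388.3   62.9   81.2  -10.1  548. ]]
to [ 0.5813 -0.409   0.0245] 80.3 -> 0.0001 -0.0012 0.0919 turn 0.1 dist 0.092 t=50.0
```

```bash
python3 drive.py '0 -0.001 0.03 0 0.068;0 -0.001 0.06 0 0.068;0 -0.001 0.082 0 0.068;0 -0.001 0.082 0 0.068;0 -0.001 0.082 0 0.068'
python3 drive.py '0 0 0 0 0.068;0 0 0 0 0.068;0 0 0 0 0.068;0 0 0 0 0.068;0 0 0 0 0.068'
python3 -c "
from h import *
go(.5813,-.409,.0245,80.3)"
```

```text
time: 50.47
ee_pos: [0.5803, -0.409, 0.032]
tcp_rot: [-180.0, -0.0, 80.3]
wrist_force: [0.7, 0.6, 0.4]
opening: 0.0682
grasp_force: 0.0
time: 50.88
ee_pos: [0.5807, -0.4094, 0.0323]
tcp_rot: [179.9, 0.0, 80.3]
wrist_force: [0.2, 0.5, 0.2]
opening: 0.0682
grasp_force: 0.0
to [ 0.5813 -0.409   0.0245] 80.3 -> 0.0005 0.0006 0.0078 turn 0.0 dist 0.008 t=50.9
```

```bash
python3 drive.py '0.0005 0.0006 0.0078 0 0.068;0.0005 0.0006 0.0078 0 0.068;0.0005 0.0006 0.0078 0 0.068;0.0005 0.0006 0.0078 0 0.03;0.0005 0.0006 0.0078 0 0.03'
python3 drive.py '0 0 0 0 0.03;0 0 0 0 0.03;0 0 0 0 0.03;0 0 0 0 0.03'
python3 drive.py '0 0 -0.02 0 0.03;0 0 -0.04 0 0.03;0 0 -0.08 0 0.03;0 0 -0.12 0 0.03;0 0 -0.16 0 0.03'
python3 drive.py '0 0 -0.06 -13.9 0.03;0 0 -0.06 -13.9 0.03;0 0 -0.06 -13.9 0.03;0 0 -0.06 -13.9 0.03;0 0 -0.06 -13.9 0.03'
python3 -c "
from h import *
course(5,tip=.0245,h=.005)"
```

```text
time: 51.3
ee_pos: [0.5812, -0.4089, 0.0241]
tcp_rot: [180.0, 0.0, 80.3]
wrist_force: [0.7, -0.0, -0.4]
opening: 0.0567
grasp_force: 63.7
time: 51.63
ee_pos: [0.5812, -0.4089, 0.0239]
tcp_rot: [180.0, 0.0, 80.3]
wrist_force: [-0.2, 0.4, 3.6]
opening: 0.0571
grasp_force: 64.3
time: 52.05
ee_pos: [0.5805, -0.4084, 0.1844]
tcp_rot: [-179.9, -0.0, 80.3]
wrist_force: [1.3, -0.2, -0.1]
opening: 0.0567
grasp_force: 63.9
time: 52.47
ee_pos: [0.5809, -0.4087, 0.2418]
tcp_rot: [-179.9, -0.1, 94.1]
wrist_force: [0.3, 1.0, -1.9]
opening: 0.0569
grasp_force: 63.9
to [0.6296 0.1637 0.1127] 94.26 -> 0.5674 0.0899 0.1292 turn -0.1 dist 0.589 t=52.5
```

```bash
python3 drive.py '0.142 0.0225 0 0 0.03;0.142 0.0225 0 0 0.03;0.142 0.0225 0 0 0.03;0.142 0.0225 0 0 0.03;0.142 0.0225 0 0 0.03'
python3 drive.py '0.142 0.0225 0 0 0.03;0.142 0.0225 0 0 0.03;0.142 0.0225 0 0 0.03;0.142 0.0225 0 0 0.03;0.142 0.0225 0 0 0.03'
python3 drive.py '0.142 0.0225 0 0 0.03;0.142 0.0225 0 0 0.03;0.142 0.0225 0 0 0.03;0.142 0.0225 0 0 0.03;0.142 0.0225 0 0 0.03'
python3 drive.py '0.141 0.0225 0 0 0.03;0.141 0.0225 0 0 0.03;0.141 0.0225 0 0 0.03;0.141 0.0225 0 0 0.03;0.141 0.0225 0 0 0.03'
python3 drive.py '0 0 0 0 0.03;0 0 0 0 0.03;0 0 0.03 0 0.03;0 0 0.055 0 0.03;0 0 0.055 0 0.03'
python3 drive.py '0 0 0 0 0.03;0 0 0 0 0.03;0 0 0 0 0.03;0 0 0 0 0.03'
python3 -c "
from h import *
course(5,tip=.0241,h=.005)"
```

```text
time: 52.88
ee_pos: [0.5929, -0.2612, 0.2421]
tcp_rot: [-179.9, -0.1, 94.4]
wrist_force: [-0.5, -0.5, -0.3]
opening: 0.0568
grasp_force: 64.0
time: 53.3
ee_pos: [0.6047, -0.1186, 0.2418]
tcp_rot: [-179.9, -0.1, 94.4]
wrist_force: [-0.3, -0.2, 0.4]
opening: 0.057
grasp_force: 64.0
time: 53.72
ee_pos: [0.6167, 0.0241, 0.2416]
tcp_rot: [-179.8, -0.0, 94.4]
wrist_force: [-0.1, -0.8, -0.6]
opening: 0.0571
grasp_force: 64.0
time: 54.13
ee_pos: [0.6288, 0.1659, 0.2412]
tcp_rot: [-179.8, 0.0, 94.4]
wrist_force: [0.7, 0.0, -1.1]
opening: 0.0569
grasp_force: 64.0
time: 54.55
ee_pos: [0.6273, 0.1608, 0.183]
tcp_rot: [-179.6, 0.1, 94.1]
wrist_force: [-1.0, 0.1, -1.1]
opening: 0.0573
grasp_force: 64.1
time: 54.88
ee_pos: [0.6295, 0.1631, 0.1905]
tcp_rot: [179.9, -0.0, 94.2]
wrist_force: [0.3, 0.6, -0.5]
opening: 0.0571
grasp_force: 64.1
to [0.6296 0.1637 0.1123] 94.26 -> 0.0006 0.0001 0.0783 turn -0.0 dist 0.078 t=54.9
```

```bash
python3 drive.py '0.0005 0.0004 0.03 0 0.03;0.0005 0.0004 0.06 0 0.03;0.0005 0.0004 0.069 0 0.03;0.0005 0.0004 0.076 0 0.03;0.0005 0.0004 0.076 0 0.03'
python3 drive.py '0 0 0 0 0.03;0 0 0 0 0.03;0 0 0 0 0.03;0 0 0 0 0.03;0 0 0 0 0.03'
for i in 1 2 3; do python3 drive.py '0 0 0.0015 0 0.03;0 0 0.0015 0 0.03;0 0 0.0015 0 0.03;0 0 0.0015 0 0.03' | grep -E "ee_pos|wrist"; done
python3 -c "
from h import *
course(5,tip=.0241,h=.0)"
```

```text
time: 55.3
ee_pos: [0.629, 0.1638, 0.1123]
tcp_rot: [-179.9, 0.0, 94.2]
wrist_force: [0.3, -0.3, -0.7]
opening: 0.057
grasp_force: 64.1
time: 55.72
ee_pos: [0.6295, 0.1639, 0.1133]
tcp_rot: [179.9, -0.0, 94.2]
wrist_force: [-0.4, 0.1, -0.4]
opening: 0.0567
grasp_force: 64.1
ee_pos: [0.6292, 0.1638, 0.111]
wrist_force: [-0.2, -0.3, 0.2]
ee_pos: [0.6292, 0.1638, 0.1095]
wrist_force: [0.2, 0.3, -0.5]
ee_pos: [0.6292, 0.1638, 0.108]
wrist_force: [0.3, -0.3, 1.2]
to [0.6296 0.1637 0.1073] 94.26 -> -0.0002 0.0004 0.0008 turn -0.0 dist 0.001 t=56.7
```

```bash
python3 drive.py '0 0.0004 0.001 0 0.03;0 0.0004 0.001 0 0.03;0 0.0004 0.001 0 0.03;0 0.0004 0.001 0 0.03' | grep -E "ee_pos|wrist"
python3 drive.py '0 0 -0.0005 0 0.03;0 0 -0.0005 0 0.066;0 0 -0.0005 0 0.07;0 0 -0.0005 0 0.07;0 0 -0.0005 0 0.076'
python3 drive.py '0 0 0 0 0.076;0 0 0 0 0.076;0 0 0 0 0.076'
python3 drive.py '0 0 -0.02 0 0.076;0 0 -0.05 0 0.076;0 0 -0.09 0 0.076;0 0 -0.12 0 0.076;0 0 -0.12 0 0.076'
python3 drive.py '-0.18 -0.08 0 0 0;-0.18 -0.08 0 0 0;-0.18 -0.08 0 0 0;-0.18 -0.08 0 0 0;-0.18 -0.08 0 0 0'
python3 drive.py '-0.18 -0.08 0 0 0;-0.18 -0.08 0 0 0;-0.18 -0.08 0 0 0;-0.18 -0.08 0 0 0;-0.18 -0.08 0 0 0'
python3 -c "
from h import *
a=bot.camera('top');b=bot.camera('side')
cv2.imwrite('pics/q5.png',np.hstack([cv2.resize(a[200:300,200:310],None,fx=3.6,fy=5,interpolation=2),cv2.resize(b[170:270,220:330],None,fx=3.6,fy=5)]))
print(np.round((proj('top',expect(5)[1])+.5-[200,200])*[3.6,5]))
print(np.round((proj('top',expect(1)[1])+.5-[200,200])*[3.6,5]))
print(np.round((proj('side',expect(5)[1])+.5-[220,170])*[3.6,5])+[396,0])
for s in(1,-1):
    f=dk(.13,s*.082,.062); print(f); go(f[0],f[1],.22,94.26)"
```

```text
ee_pos: [0.6297, 0.1639, 0.1072]
wrist_force: [-0.3, -0.1, 0.9]
time: 57.47
ee_pos: [0.6296, 0.1639, 0.1076]
tcp_rot: [180.0, -0.0, 94.2]
wrist_force: [-0.4, 0.3, -0.3]
opening: 0.0761
grasp_force: 0.0
time: 57.72
ee_pos: [0.6296, 0.1638, 0.1076]
tcp_rot: [-180.0, -0.0, 94.2]
wrist_force: [0.6, -0.0, -0.0]
opening: 0.076
grasp_force: 0.0
time: 58.13
ee_pos: [0.631, 0.1642, 0.2352]
tcp_rot: [179.5, -0.1, 94.2]
wrist_force: [0.4, 0.1, 1.0]
opening: 0.0757
grasp_force: 0.0
time: 58.55
ee_pos: [0.5618, -0.024, 0.2278]
tcp_rot: [180.0, 0.0, 94.2]
wrist_force: [0.4, -0.3, -0.2]
opening: 0.0151
grasp_force: 0.0
time: 58.97
ee_pos: [0.4952, -0.2095, 0.2278]
tcp_rot: [180.0, 0.0, 94.2]
wrist_force: [0.6, -0.1, 0.2]
opening: -0.0
grasp_force: 0.0
[[100.  93.]
 [258.  72.]
 [265. 181.]
 [107. 203.]]
[[118. 309.]
 [274. 288.]
 [282. 397.]
 [125. 418.]]
[[706. 100.]
 [807. 201.]
 [730. 250.]
 [632. 145.]]
[0.54500304 0.23962936 0.11313771]
to [0.545  0.2396 0.22  ] 94.26 -> 0.4457 0.0809 0.0077 turn -0.3 dist 0.453 t=59.1
[0.55717704 0.07608183 0.11313771]
to [0.5572 0.0761 0.22  ] 94.26 -> 0.2817 0.0818 0.0077 turn -0.3 dist 0.293 t=59.1
```

View pics/q5.png

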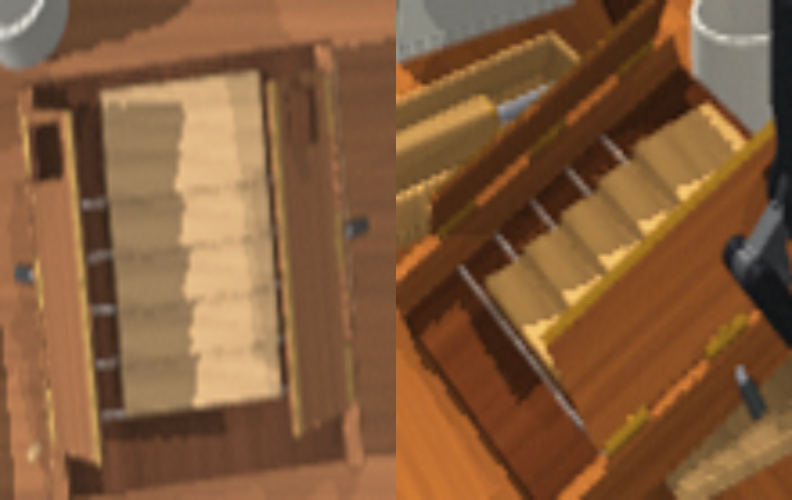

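All five courses are square and the seams meet the line ends. The upper edge at (100,90)-(258,72) matches the prediction. Next, the right flap.

```bash
python3 drive.py '0.141 0.041 0 0 0;0.141 0.041 0 0 0;0.141 0.041 0 0 0;0.141 0.041 0 0 0;0.141 0.041 0 0 0'
python3 drive.py '0.141 0.041 0 0 0;0.141 0.041 0 0 0;0.141 0.041 0 0 0;0.141 0.041 0 0 0;0.141 0.041 0 0 0'
python3 drive.py '0 0 0.03 0 0;0 0 0.06 0 0;0 0 0.07 0 0;0 0 0.08 0 0;0 0 0.08 0 0'
for i in 1 2 3; do python3 drive.py '0 0 0.004 0 0;0 0 0.008 0 0;0 0 0.01 0 0;0 0 0.01 0 0' | grep -E "ee_pos|wrist"; done
```

```text
time: 59.48
ee_pos: [0.5278, -0.059, 0.2275]
tcp_rot: [180.0, -0.1, 94.5]
wrist_force: [-0.3, 0.4, -0.1]
opening: 0.0002
grasp_force: 0.0
time: 59.9
ee_pos: [0.558, 0.0844, 0.227]
tcp_rot: [-180.0, -0.0, 94.5]
wrist_force: [0.6, 0.4, 0.3]
opening: -0.0
grasp_force: 0.0
time: 60.32
ee_pos: [0.557, 0.0798, 0.1465]
tcp_rot: [-179.9, 0.0, 94.2]
wrist_force: [-0.6, -0.8, 0.5]
opening: -0.0002
grasp_force: 0.6
ee_pos: [0.5579, 0.0802, 0.1379]
wrist_force: [1.0, -0.6, 0.8]
ee_pos: [0.5573, 0.0803, 0.1268]
wrist_force: [0.5, -0.8, 1.1]
ee_pos: [0.5572, 0.0803, 0.1167]
wrist_force: [0.4, -0.3, 1.3]
```

```bash
for i in 1 2; do python3 drive.py '0 0 0.004 0 0;0 0 0.007 0 0;0 0 0.007 0 0;0 0 0.007 0 0' | grep -E "ee_pos|wrist"; done
python3 drive.py '0 0 0 0 0;0 0 0 0 0;0 0 0 0 0' | grep -E "ee_pos|wrist"
python3 -c "
from h import *
b=bot.camera('side');cv2.imwrite('pics/f1.png',cv2.resize(b[160:300,190:390],None,fx=3,fy=3))
f=dk(.13,.078,.062); go(f[0],f[1],.22,94.26)"
```

```text
ee_pos: [0.5575, 0.0803, 0.1103]
wrist_force: [-1.0, -0.7, 1.1]
ee_pos: [0.5577, 0.0803, 0.1037]
wrist_force: [0.0, 0.3, 1.3]
ee_pos: [0.5577, 0.0803, 0.1037]
wrist_force: [0.7, -0.8, 2.3]
to [0.5453 0.2356 0.22  ] 94.26 -> 0.1558 -0.0009 -0.1163 turn -0.0 dist 0.194 t=62.3
```

View pics/f1.png

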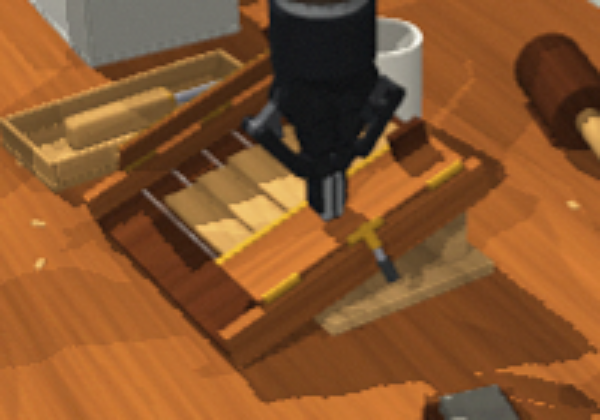

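The right flap is down or nearly so, with its edge at (265,235). I'll press until it feels firm, then do the left one.

```bash
for i in 1 2 3; do python3 drive.py '0 0 0.002 0 0;0 0 0.002 0 0;0 0 0.002 0 0' | grep -E "ee_pos|wrist"; done
```

```text
ee_pos: [0.558, 0.0804, 0.1032]
wrist_force: [-2.3, -0.2, 13.0]
ee_pos: [0.5582, 0.0804, 0.1029]
wrist_force: [-7.6, -0.5, 25.1]
ee_pos: [0.5584, 0.0804, 0.1026]
wrist_force: [-11.9, -1.6, 35.2]
```

```bash
python3 drive.py '0 0 -0.04 0 0;0 0 -0.08 0 0;0 0 -0.12 0 0;0 0 -0.12 0 0;0 0 -0.12 0 0'
python3 drive.py '0.157 -0.002 0 0 0;0.157 -0.002 0 0 0;0.157 -0.002 0 0 0;0.157 -0.002 0 0 0;0.157 -0.002 0 0 0'
python3 drive.py '0 0 0.03 0 0;0 0 0.06 0 0;0 0 0.075 0 0;0 0 0.075 0 0;0 0 0.075 0 0'
for i in 1 2 3 4; do python3 drive.py '0 0 0.004 0 0;0 0 0.008 0 0;0 0 0.01 0 0;0 0 0.01 0 0' | grep -E "ee_pos|wrist"; done
```

```text
time: 63.45
ee_pos: [0.5585, 0.0804, 0.22]
tcp_rot: [179.8, -0.0, 94.2]
wrist_force: [-0.0, 0.3, -0.4]
opening: -0.0001
grasp_force: 0.0
time: 63.87
ee_pos: [0.5425, 0.2414, 0.215]
tcp_rot: [-179.8, -0.0, 94.5]
wrist_force: [-0.5, 0.3, 0.3]
opening: -0.0002
grasp_force: 0.0
time: 64.28
ee_pos: [0.543, 0.2363, 0.141]
tcp_rot: [-179.8, 0.1, 94.2]
wrist_force: [-1.1, 0.8, 0.9]
opening: -0.0
grasp_force: 0.5
ee_pos: [0.5442, 0.2367, 0.1327]
wrist_force: [0.1, 0.5, 1.2]
ee_pos: [0.5437, 0.2366, 0.1217]
wrist_force: [0.2, 0.3, 0.0]
ee_pos: [0.5437, 0.2366, 0.1118]
wrist_force: [-0.5, 0.6, -1.0]
ee_pos: [0.5442, 0.2368, 0.1031]
wrist_force: [-1.1, -0.1, 3.1]
```

```bash
for i in 1 2; do python3 drive.py '0 0 0.0015 0 0;0 0 0.0015 0 0;0 0 0.0015 0 0' | grep -E "ee_pos|wrist"; done
python3 drive.py '0 0 -0.04 0 0;0 0 -0.08 0 0;0 0 -0.12 0 0;0 0 -0.12 0 0;0 0 -0.12 0 0'
python3 drive.py '-0.2 -0.04 0 0 0;-0.2 -0.04 0 0 0;-0.2 -0.04 0 0 0;-0.2 -0.04 0 0 0;-0.2 -0.04 0 0 0'
python3 drive.py '-0.2 -0.1 0 0 0;-0.2 -0.1 0 0 0;-0.2 -0.1 0 0 0;-0.2 -0.1 0 0 0;-0.2 -0.1 0 0 0'
python3 drive.py '0 0 0 0 0;0 0 0 0 0;0 0 0 0 0'
python3 -c "
from h import *
a=bot.camera('top');b=bot.camera('side')
cv2.imwrite('pics/end.png',np.hstack([cv2.resize(a[150:330,140:380],None,fx=1.66,fy=2.5),cv2.resize(b[130:310,180:450],None,fx=1.48,fy=2.5)]))"
```

```text
ee_pos: [0.5443, 0.2368, 0.1028]
wrist_force: [-3.8, -1.6, 13.1]
ee_pos: [0.5445, 0.2368, 0.1025]
wrist_force: [-5.9, -4.1, 19.9]
time: 66.53
ee_pos: [0.545, 0.2372, 0.2223]
tcp_rot: [179.7, -0.1, 94.2]
wrist_force: [0.5, 0.1, -0.7]
opening: 0.0003
grasp_force: 0.0
time: 66.95
ee_pos: [0.5177, 0.0323, 0.2179]
tcp_rot: [-179.9, 0.0, 94.2]
wrist_force: [0.8, -1.1, 0.2]
opening: -0.0
grasp_force: 0.0
time: 67.37
ee_pos: [0.4381, -0.1598, 0.218]
tcp_rot: [-179.9, -0.0, 94.3]
wrist_force: [1.1, -1.1, -0.5]
opening: -0.0003
grasp_force: 0.0
time: 67.62
ee_pos: [0.4394, -0.1584, 0.2184]
tcp_rot: [-179.9, -0.1, 94.2]
wrist_force: [0.2, 0.2, -1.4]
opening: 0.0002
grasp_force: 0.0
```

View pics/end.png

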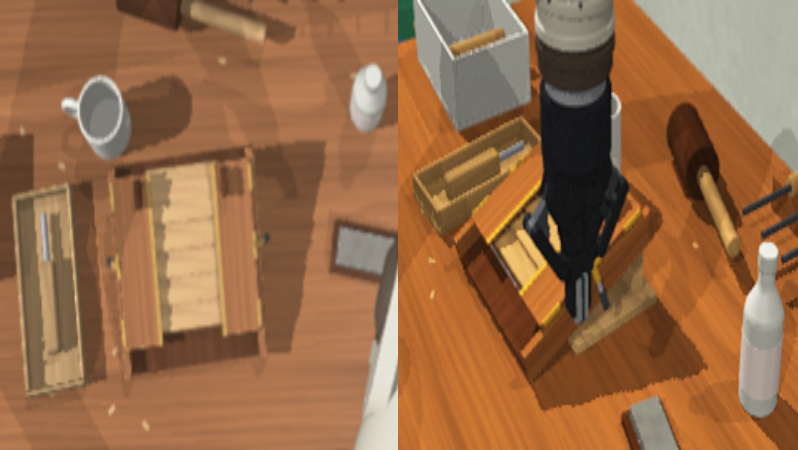

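The final picture shows both flaps shut over five regular courses and the gouge in the tray at (48,280). The mug at (103,115) and the bottle at (368,98) are still standing.

```bash
python3 -c "
from workcell import bot
print(bot.job_done())"
```

```text
the job is handed in; nothing more can be done
None
```

The job is handed in: the gouge is in the tray, all five shingles are laid on their lines, both flaps pressed to a firm stop and looking shut, and the glue bottle and mug are still standing; the verdict was not shown.

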